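Make up a counterweight on the dial scale

ROBOT

A 7-joint arm with a two-finger parallel gripper is mounted at the origin on the work surface. World frame = base frame: x ahead of the robot, y to its left, z up, the work surface at z = 0. Lengths are in m, angles in rad, forces in N, time in s.
With the tool pointing down it reaches from about 0.425 to 0.825 m from the base axis. Payload 3.6 kg.
Tool frame: the origin (TCP) lies midway between the tips of the shut fingers; the grasp point (between the pads) lies 19 mm behind it; z points along the fingers, y is the direction in which the jaws open and shut (so a half turn about z gives the same grasp; the last joint's range is limited). The gripper opens to 93 mm and grips with 3 to 60 N. Pads are 15 mm wide; open, the fingers measure 128 mm over their backs; the gripper's body (75 mm by 188 mm) begins 65 mm behind the grasp point.
Start: joints at [1.169, 0.615, -0.013, 1.423, 0.008, 1.103, -0.04], TCP at [0.239, -0.605, 0.188] pointing down, gripper open.
Joint ranges: [-3.12, 3.12], [-0.3, 2.06], [-1.34, 1.32], [0.26, 2.42], [-1.36, 4.5], [0.01, 1.98], [-2.84, 2.84]. Speed limits (rad/s): [2.79, 2.79, 3.14, 3.14, 3.14, 3.14, 3.14].

INTERFACE

Orientations are given as a unit quaternion [x, y, z, w].
In Python, from cell import get_obs, vision, ticket, nets gives the robot as it stands.
- The arm moves only by the tool arm_command, never from a script. Its arguments are lists of equal length, an entry for each row: "gripper": the finger opening in mm, from 0 to 93; "xyz": the shift along the tool's x, y, z in units of 25 mm (1.0 is 25 mm), a list of three; "dr": the turn, a rotation vector about the tool's x, y, z in units of 5 degrees (1.0 is 5 degrees), a list of three. In form: {"gripper": [gripper, ...], "xyz": [[x, y, z], ...], "dr": [[rx, ry, rz], ...]}. A call has 1 to 20 rows; each row shifts and turns the commanded pose from where the row before left it, along the tool's axes as they then stand; what a row does not reach is not made up. A row lasts 1/8 s, in which the tool goes at most 62.5 mm and 10.7 degrees, less where a joint would pass 70% of its speed; a pose out of reach is approached as far as the arm can. A call is refused whole if a number of a shift passes 1 or a number of a turn 1, either way. A call with a gripper value outside its range is refused whole. The fingers move at their own pace and stop on an object; "grip_force" is the grip in N (left out, the last holds). Time passes only in rows, so rows that do not move let the fingers close. It gives the time, the measured TCP pose, the force and the opening at its end, in the units of the state.
- get_obs(): the state, without advancing time (a new reading comes with each control period).
- vision.get_image(name): name is "scene" or "top" or "wrist"; returns (picture, depth): 400x640x3 uint8, blue, green, red; 400x640 float32, m along the optical axis (not along the pixel's ray), 0 where there is no reading.
- vision.get_calibration(name): a dict with "K" (3x3 intrinsics, pixels), "rvec" (rotation vector, rad) and "tvec" (3), from world to camera coordinates, as OpenCV has them. Camera axes: x right, y down, z forward; pixel columns grow to the right and rows downward; lengths in m; the calibration is good to about 2 mm. A picture is of the moment at which its call begins: read the wrist's pose just before it. get_calibration takes no time and is no camera call; for the wrist camera it gives the pose at the moment of the call.
- ticket.close_job(): hands the job in, once; it reports no verdict.
Trained networks look in the newest picture that a camera, given by its name, has taken for a name from the list of things; names that differ only in an ending like _2 or _b are one class to them, and where a whole thing is asked for, a point or a joint stands for the part that bears it (a point fixed in the world has none). Each returns a list of dicts, best first, with "score" (0 to 1); they miss things now and then, are a little off and sometimes report something else, mostly with a low value. They report only what shows in the picture. A call takes as long as a camera call. They do not tell look-alikes from the thing itself.
- nets.boxes_of(camera, query): "bbox" ([left, top, right, bottom] in pixels, round what is visible of it).
- nets.trace(camera, query): "pixels" (400x640 bool, what is visible of it) and "bbox" ([left, top, right, bottom] in pixels, round what is visible of it).
The state is a dict: "time": time; "joint_positions": joint angles; "qd": joint speeds; "joint_torque": joint torques, N m; "tcp_pos": TCP position; "ee_rot": TCP orientation; "ft_force": force on the tool from outside, world axes, zero at the start; "ft_torque": the same for the moment, N m; "finger_gap": finger opening in m.
Only numpy, scipy, OpenCV 4.12 (cv2) and the standard library are available. Lean on these libraries where they do the work, as an engineer would, in place of code of your own. Each camera call takes 0.05 s, during which the arm holds its last target.

TASK

Build up the counterweight on the dial scale: put the steel rings from the mat over the upright pin on the pan, one at a time, each set down gently rather than let fall, until the needle rests between the two long thin marks on the dial, then stop and leave the remaining rings on the mat. Never push the needle as far as the thick overload mark, and leave the other things on the table alone.

Things in the scene. Friction and masses are not known exactly. Their poses are not given: they have to be found in the camera images.
- scale_top (a point): Centre of the top of the dial scale's fixed grey housing, 64 mm above the table; x points towards the dial. Over it floats one rigid piece that moves only up and down: a round pan (140 mm across), on it a dark disc (60 mm across, 10 mm high) and an upright steel pin (19 mm across, top edge chamfered about 1.5 mm).
- pin_nominal (a point): Where the pin ought to be: on the housing's centre line, 140 mm above the table, fixed. The real disc and pin sit 4.5 to 7.5 mm off it, in any direction, constant in a run but unmeasured: to be found by feel. With pan at 0 the disc's top, on which the first ring rests, is 140 mm and the pin's top 195 mm above the table; both sink by the joint's value.
- pan (a joint): How far the pan has sunk from its unloaded zero, m, positive down, stop at 0.050. Spring 300 N/m: 1 N sinks it 3.3 mm, one ring 3.9 mm. It starts between 0.009 and 0.017, as disc and pin are of unknown weight. Two or three rings are needed. A ring let fall on it drives it down faster than 0.15 m/s, which counts as a drop.
- dial (a point): Centre of the scale's round white dial, 112 mm across, sloping up and away from the robot. Its black needle turns clockwise with pan, 0.1 rad per mm. The two long thin marks are at pan = 0.0206 and 0.0251; the short thick overload mark is at 0.042.
- ring0_mid (a point): Centre (half-way up) of one of four like steel rings lying flat: 46 mm outer diameter, 21.4 mm hole, 12 mm high, 0.12 kg. They lie on a black rubber mat 4 mm thick, about 100 mm apart, so the centre is 10 mm above the table at the start. z is the ring's axis.
- ring1_mid (a point): Centre (half-way up) of one of four like steel rings lying flat: 46 mm outer diameter, 21.4 mm hole, 12 mm high, 0.12 kg. They lie on a black rubber mat 4 mm thick, about 100 mm apart, so the centre is 10 mm above the table at the start. z is the ring's axis.
- ring2_mid (a point): Centre (half-way up) of one of four like steel rings lying flat: 46 mm outer diameter, 21.4 mm hole, 12 mm high, 0.12 kg. They lie on a black rubber mat 4 mm thick, about 100 mm apart, so the centre is 10 mm above the table at the start. z is the ring's axis.
- ring3_mid (a point): Centre (half-way up) of one of four like steel rings lying flat: 46 mm outer diameter, 21.4 mm hole, 12 mm high, 0.12 kg. They lie on a black rubber mat 4 mm thick, about 100 mm apart, so the centre is 10 mm above the table at the start. z is the ring's axis.
- brush_mid (a point): Middle of a 200 mm wire brush lying on the table; bystander.
- angle_mid (a point): Steel angle offcut, 90 x 45 x 40 mm, lying on the table, point 10 mm up over its foot; bystander.
- tin_mid (a point): Centre of a grey can, 66 mm across and 90 mm high, standing on the table; bystander.
Things that resemble listed ones, but are neither listed nor needed, are in the scene too. What is shaped like the part that bears ring2_mid but blue is not meant.

How it is judged:
On the way:
1. one ring is on the pin while the other three still lie on the mat ((((horizontal distance between ring0_mid and scale_top below 0.014 m and height (world z) of ring0_mid between 0.07 and 0.152 m) and height (world z) of each of ring1_mid, ring2_mid, ring3_mid below 0.03 m) or ((horizontal distance between ring1_mid and scale_top below 0.014 m and height (world z) of ring1_mid between 0.07 and 0.152 m) and height (world z) of each of ring0_mid, ring2_mid, ring3_mid below 0.03 m) or ((horizontal distance between ring2_mid and scale_top below 0.014 m and height (world z) of ring2_mid between 0.07 and 0.152 m) and height (world z) of each of ring0_mid, ring1_mid, ring3_mid below 0.03 m) or ((horizontal distance between ring3_mid and scale_top below 0.014 m and height (world z) of ring3_mid between 0.07 and 0.152 m) and height (world z) of each of ring0_mid, ring1_mid, ring2_mid below 0.03 m))), for 0.3 s.
At the end, for the whole second after the job is handed in: The needle is at rest between the two long thin marks (pan sunk 20.6 to 25.1 mm); every ring is either on the pin, below its top (within 14 mm of the housing's centre, ring centre 70 to 152 mm above the table), or lies on the mat within 40 mm of where it started (value of joint pan between 0.0206 and 0.0251 m and velocity of joint pan between -0.01 and 0.01 m/s and ((horizontal distance between ring0_mid and scale_top below 0.014 m and height (world z) of ring0_mid between 0.07 and 0.152 m) or (height (world z) of ring0_mid below 0.03 m and distance of ring0_mid from where it was at the start of the episode below 0.04 m)) and ((horizontal distance between ring1_mid and scale_top below 0.014 m and height (world z) of ring1_mid between 0.07 and 0.152 m) or (height (world z) of ring1_mid below 0.03 m and distance of ring1_mid from where it was at the start of the episode below 0.04 m)) and ((horizontal distance between ring2_mid and scale_top below 0.014 m and height (world z) of ring2_mid between 0.07 and 0.152 m) or (height (world z) of ring2_mid below 0.03 m and distance of ring2_mid from where it was at the start of the episode below 0.04 m)) and ((horizontal distance between ring3_mid and scale_top below 0.014 m and height (world z) of ring3_mid between 0.07 and 0.152 m) or (height (world z) of ring3_mid below 0.03 m and distance of ring3_mid from where it was at the start of the episode below 0.04 m))); the robot touches nothing.
It fails at once if the needle is pushed to the thick overload mark (pan sunk 42 mm) (value of joint pan above 0.042 m).
It fails at once if a ring is dropped: the pan is driven down faster than 0.15 m/s (velocity of joint pan above 0.15 m/s).
It fails at once if the brush, the angle offcut or the can is moved more than 30 mm (distance of any of brush_mid, angle_mid, tin_mid from where it was at the start of the episode above 0.03 m).
It also fails if it takes over 72 s, if anything falls off the work surface, if the arm or the gripper's body presses on something with over 40 N, if the wrist force passes 120 N, or if a joint passes its speed limit or range.

## Working session

There is one attempt and no reset: what is moved stays moved. The work goes in short steps, Python scripts to look and compute and a tool call to move; the robot and the scene stay as the last step left them, time stands still between calls to the robot, and variables do not carry over. Pictures are saved under pics/ and viewed, and the job is handed in when it is done.

Besides the shell and the picture viewer there is one more tool, called as name(argument=value, ...) on one line, values as JSON. arm_command: Moves the arm, as the interface text tells. Its arguments: {"type":"object","properties":{"gripper":{"type":"array"},"xyz":{"type":"array"},"dr":{"type":"array"},"grip_force":{"type":"number"}},"required":["gripper","xyz","dr"]}

```bash
mkdir -p pics
cat > h.py <<'E'
import numpy as np,cv2
from cell import get_obs,vision,ticket,nets
def cam(n):
    c=vision.get_calibration(n);R,_=cv2.Rodrigues(np.array(c['rvec'],float));return np.array(c['K'],float),R,np.array(c['tvec'],float).ravel()
def unproj(n,uv,z=None,depth=None,c=None):
    K,R,t=c or cam(n)
    r=np.linalg.inv(K)@np.array([uv[0],uv[1],1.0])
    C=-R.T@t;d=R.T@r
    s=depth if depth is not None else (z-C[2])/d[2]
    return C+s*d
def proj(n,p,c=None):
    K,R,t=c or cam(n);q=K@(R@np.array(p)+t);return q[:2]/q[2]
E
python3 - <<'E'
from h import *
o=get_obs();print(o['time'],o['tcp_pos'],o['ee_rot'],o['ft_force'],o['finger_gap'])
for n in ['scene','top']:
    p,d=vision.get_image(n);cv2.imwrite(f'pics/{n}0.png',p);np.save(f'{n}0.npy',d)
    K,R,t=cam(n);print(n,-R.T@t,R[2])
    for q in ['ring0_mid','pan','dial','scale_top']:
        for b in nets.boxes_of(n,q)[:6]:
            bb=b['bbox'];u=((bb[0]+bb[2])/2,(bb[1]+bb[3])/2)
            print(q,round(b['score'],2),np.round(bb),np.round(unproj(n,u,z=.016),3))
E
```

```text
0.0 [ 0.23824075 -0.60383194  0.18661006] [ 9.82394281e-01  1.86815116e-01 -2.53893825e-04 -1.23468069e-03] [ 0.30284935 -0.83363303  0.65227845] 0.09294987934304476
scene [ 1.17403173 -0.2333436   0.92262439] [-0.59231881  0.25126356 -0.76552273]
ring0_mid 0.64 [222. 233. 239. 248.] [ 0.496 -0.235  0.016]
pan 0.94 [359. 164. 406. 198.] [0.459 0.287 0.016]
dial 0.66 [346. 181. 420. 246.] [0.582 0.222 0.016]
top [0.47279887 0.00287895 1.36158957] [ 0.05951384  0.00279362 -0.99822357]
ring0_mid 0.54 [380. 186. 390. 196.] [ 0.585 -0.247  0.016]
ring0_mid 0.46 [377. 211. 390. 224.] [ 0.486 -0.244  0.016]
pan 0.97 [231. 179. 272. 221.] [0.54  0.248 0.016]
dial 0.74 [236. 158. 281. 224.] [0.572 0.224 0.016]
dial 0.73 [420. 148. 443. 165.] [ 0.72  -0.419  0.016]
dial 0.68 [348. 116. 359. 167.] [ 0.769 -0.126  0.016]
scale_top 0.81 [235. 159. 283. 223.] [0.573 0.221 0.016]
```

View pics/scene0.png

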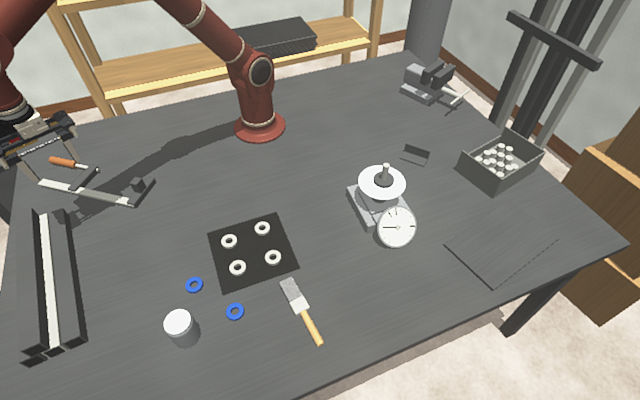

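View pics/top0.png

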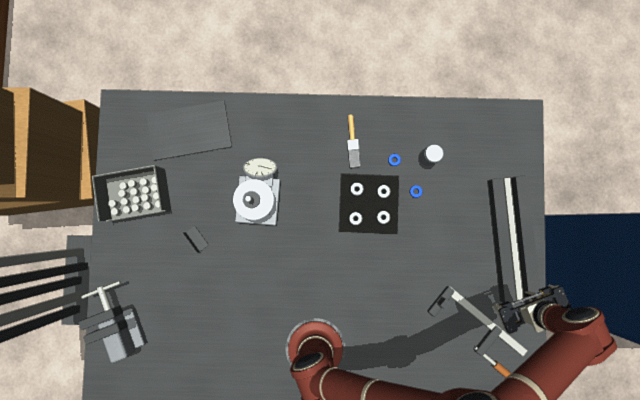

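Run:
```python
import cv2
p=cv2.imread('pics/top0.png')
cv2.imwrite('pics/topr.png',cv2.resize(p[150:270,345:445],None,fx=6,fy=5,interpolation=3)[:600])
cv2.imwrite('pics/tops.png',cv2.resize(p[145:240,215:300],None,fx=6,fy=6,interpolation=3))
p=cv2.imread('pics/scene0.png')
cv2.imwrite('pics/scs.png',cv2.resize(p[140:260,330:440],None,fx=5,fy=5,interpolation=3))
```

```text
(no output)
```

View pics/topr.png

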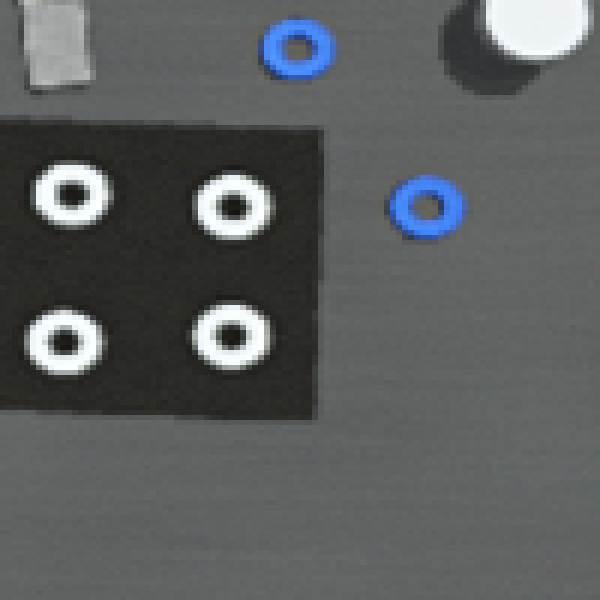

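View pics/tops.png

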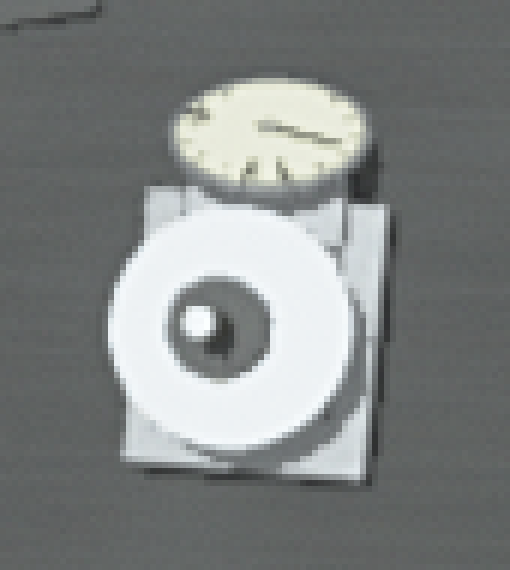

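View pics/scs.png

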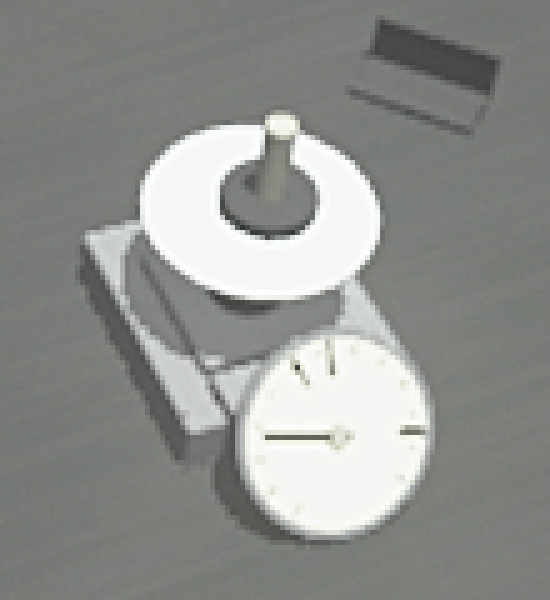

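The scene view shows four white rings on the black mat (around 250,250), with two blue look-alikes outside it. The scale is at about (383,190) and its needle points left, before the first long mark. The pin in the top view sits visibly off-centre. Next I'll measure positions.

Run:
```python
from h import *
p=cv2.imread('pics/top0.png');d=np.load('top0.npy');c=cam('top')
g=p.min(2)
m=(g[165:240,340:400]>120).astype(np.uint8)
n,l,s,cc=cv2.connectedComponentsWithStats(m)
for i in range(1,n):
    if s[i,4]<40: continue
    ys,xs=np.where(l==i); u=((s[i,0]+(s[i,2]-1)/2)+340,(s[i,1]+(s[i,3]-1)/2)+165); u2=(xs.mean()+340,ys.mean()+165)
    print('ring',s[i],np.round(unproj('top',u2,z=.016,c=c),4), d[int(u2[1]),int(u2[0])])
# heights on scale
ys,xs=np.mgrid[150:235,222:295]
P=np.array([unproj('top',(x,y),depth=d[y,x],c=c) for y,x in zip(ys.ravel(),xs.ravel())])
z=P[:,2];print('zmax',z.max())
for lo,hi in [(.165,.2),(.122,.14),(.105,.121),(.05,.07)]:
    k=(z>lo)&(z<hi);Q=P[k]; print(lo,hi,k.sum(),Q.min(0).round(4),Q.max(0).round(4),Q.mean(0).round(4))
K,R,t=cam('wrist');o=get_obs();print('wrist',-R.T@t-o['tcp_pos'],R[2],R[0],K[0])
def P2(n,pt): return proj(n,pt).round(1)
```

```text
ring [ 11  18  12  12 106] [ 0.592  -0.1404  0.016 ] 1.3672013
ring [ 38  20  12  13 112] [ 0.5848 -0.2413  0.016 ] 1.3638152
ring [  9  47  13  13 113] [ 0.4816 -0.1384  0.016 ] 1.3546472
ring [ 37  46  13  13 113] [ 0.4888 -0.2414  0.016 ] 1.3592303
zmax 1.3615895747487743
0.165 0.2 31 [0.528  0.2227 0.1655] [0.5443 0.2399 0.1878] [0.5368 0.2309 0.18  ]
0.122 0.14 227 [0.476  0.1558 0.122 ] [0.5891 0.2849 0.1346] [0.5382 0.2302 0.1266]
0.105 0.121 972 [0.4686 0.1563 0.1077] [0.6072 0.2953 0.121 ] [0.5374 0.2244 0.1171]
0.05 0.07 174 [0.4915 0.1563 0.0502] [0.6651 0.2781 0.07  ] [0.6465 0.2156 0.0589]
wrist [0.06315141 0.02274509 0.19623375] [-0.23052946 -0.0910327  -0.96879782] [ 3.67617788e-01 -9.29976964e-01 -9.12672635e-05] [316.29843169   0.         323.83129016]
```

arm_command(gripper=[70,70,70,70,70,70,70,70,70,70,70,70,70,70,70,70,70,70,70,70], xyz=[[0.995,-0.86,0],[0.995,-0.86,0],[0.995,-0.86,0],[0.995,-0.86,0],[0.995,-0.86,0],[0.995,-0.86,0],[0.995,-0.86,0],[0.995,-0.86,0],[0.995,-0.86,0],[0.995,-0.86,0],[0.995,-0.86,0],[0.995,-0.86,0],[0.995,-0.86,0],[0.995,-0.86,0],[0.995,-0.86,0],[0.995,-0.86,0],[0,0,0.5],[0,0,0.5],[0,0,0.5],[0,0,0.5]], dr=[[0,0,0],[0,0,0],[0,0,0],[0,0,0],[0,0,0],[0,0,0],[0,0,0],[0,0,0],[0,0,0],[0,0,0],[0,0,0],[0,0,0],[0,0,0],[0,0,0],[0,0,0],[0,0,0],[0,0,1],[0,0,1],[0,0,1],[0,0,1]])

```text
time: 3.0
tcp_pos: [0.4828, -0.1385, 0.1376]
ee_rot: [1.0, 0.012, 0.0, 0.0]
ft_force: [-0.7, -0.3, -1.0]
finger_gap: 0.07
```

arm_command(gripper=[70,70], xyz=[[0,0,0],[0,0,0]], dr=[[0,0,0.32],[0,0,0]])

```text
time: 3.25
tcp_pos: [0.483, -0.1386, 0.1383]
ee_rot: [1.0, -0.0, 0.0, 0.0]
ft_force: [0.3, 0.3, -0.8]
finger_gap: 0.07
```

```bash
cat >> h.py <<'E'
from scipy.spatial.transform import Rotation as Ro
def st():
    o=get_obs();R=Ro.from_quat(o['ee_rot']).as_matrix()
    print('t',round(o['time'],2),'tcp',o['tcp_pos'].round(4) if hasattr(o['tcp_pos'],'round') else o['tcp_pos'],'x',R[:,0].round(4),'z',R[:,2].round(4),'F',np.round(o['ft_force'],2),'gap',round(o['finger_gap'],4),'q1,7',o['joint_positions'][0],o['joint_positions'][6])
    return o,R
E
python3 - <<'E'
from h import *
st();c=cam('wrist');p,d=vision.get_image('wrist');cv2.imwrite('pics/w1.png',p)
for b in nets.trace('wrist','ring0_mid')[:5]:
    m=b['pixels'];ys,xs=np.where(m);bb=b['bbox']
    u=((bb[0]+bb[2])/2,(bb[1]+bb[3])/2)
    print(round(b['score'],2),np.round(bb),unproj('wrist',u,z=.016,c=c).round(4))
E
```

```text
t 3.25 tcp [ 0.483  -0.1386  0.1383] x [ 1.e+00 -2.e-04  1.e-03] z [ 1.e-03 -3.e-04 -1.e+00] F [ 0.3   0.28 -0.77] gap 0.07 q1,7 0.2345613704402733 -1.3337853604058287
0.61 [400. 165. 442. 208.] [ 0.4863 -0.2406  0.016 ]
```

View pics/w1.png

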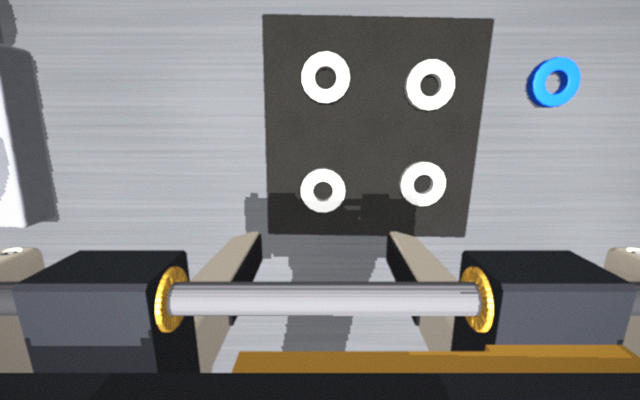

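The wrist view shows the four rings at (323,190), (423,184), (325,77) and (430,84), with the blue one off the mat. I'll fit them.

```bash
cat >> h.py <<'E'
def ringfit(p,c,z=.016,roi=(30,225,270,480)):
    y0,y1,x0,x1=roi
    m=((p.min(2)>150)).astype(np.uint8)[y0:y1,x0:x1]
    n,l,s,cc=cv2.connectedComponentsWithStats(m)
    for i in range(1,n):
        if s[i,4]<300: continue
        k=(l==i).astype(np.uint8)
        cn,_=cv2.findContours(k,cv2.RETR_CCOMP,cv2.CHAIN_APPROX_NONE)
        for q in sorted(cn,key=len)[::-1][:2]:
            if len(q)<15: continue
            W=np.array([unproj('wrist',(a[0][0]+x0,a[0][1]+y0),z=z,c=c)[:2] for a in q])
            A=np.c_[2*W,np.ones(len(W))];b=(W**2).sum(1)
            r=np.linalg.lstsq(A,b,rcond=None)[0];print('c',r[:2].round(4),'D',round(2*np.sqrt(r[2]+r[0]**2+r[1]**2),4))
E
python3 - <<'E'
from h import *
p=cv2.imread('pics/w1.png');ringfit(p,cam('wrist'))
E
```

```text
c [ 0.5917 -0.1423] D 0.0457
c [ 0.5916 -0.1423] D 0.0205
c [ 0.585  -0.2421] D 0.0457
c [ 0.5851 -0.2422] D 0.0203
c [ 0.4918 -0.2976] D 0.0592
c [ 0.4892 -0.2425] D 0.046
c [ 0.4894 -0.2424] D 0.0199
c [ 0.4824 -0.1397] D 0.0455
c [ 0.4819 -0.1397] D 0.0202
```

arm_command(gripper=[70,70,70,70,70,70,70,44,40,40,40,40], xyz=[[-0.04,0.04,0.9],[0,0,0.9],[0,0,0.9],[0,0,0.9],[0,0,0.9],[0,0,0.5],[0,0,0.2],[0,0,0],[0,0,0],[0,0,0],[0,0,0],[0,0,0]], dr=[[0,0,0],[0,0,0],[0,0,0],[0,0,0],[0,0,0],[0,0,0],[0,0,0],[0,0,0],[0,0,0],[0,0,0],[0,0,0],[0,0,0]], grip_force=10)

```text
time: 4.85
tcp_pos: [0.4816, -0.1395, 0.0079]
ee_rot: [1.0, -0.001, 0.0, -0.0]
ft_force: [0.0, -0.5, -0.2]
finger_gap: 0.0399
```

Run:
```python
from h import *
st();c=cam('wrist');p,d=vision.get_image('wrist');cv2.imwrite('pics/w2.png',p)
```

```text
t 4.85 tcp [ 0.4816 -0.1395  0.0079] x [ 1.0e+00 -1.2e-03  2.0e-04] z [ 2.e-04  0.e+00 -1.e+00] F [ 0.02 -0.45 -0.15] gap 0.0399 q1,7 0.23910990862729972 -1.334673951626365
```

View pics/w2.png

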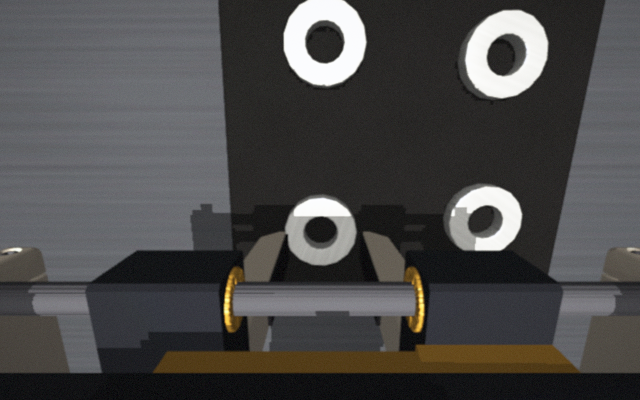

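Run:
```python
from h import *
p=cv2.imread('pics/w2.png');c=cam('wrist')
for z in (.016,):
  ringfit(p,c,z=z,roi=(0,275,230,560))
o=get_obs();t=o['tcp_pos']
for q in [(0,0,0),(0,.02,0),(0,-.02,0),(0,.02,.019),(0,.02,.06),(0,-.02,.06)]:
    print(q,proj('wrist',t+np.array(q),c).round(1))
m=(p.min(2)>110)
K,R,tt=c;print('cam',-R.T@tt,R[2])
```

```text
c [ 0.5911 -0.1421] D 0.0438
c [ 0.5915 -0.1421] D 0.0218
c [ 0.5849 -0.2418] D 0.0442
c [ 0.585  -0.2418] D 0.0218
c [ 0.49   -0.2426] D 0.0432
c [ 0.489  -0.2418] D 0.0223
c [ 0.4826 -0.1397] D 0.043
c [ 0.482  -0.1396] D 0.0232
(0, 0, 0) [320.2 228.6]
(0, 0.02, 0) [289.7 228.6]
(0, -0.02, 0) [350.8 228.6]
(0, 0.02, 0.019) [286.4 239.1]
(0, 0.02, 0.06) [276.4 270.4]
(0, -0.02, 0.06) [361.4 270.4]
cam [ 0.54945254 -0.14179384  0.20410452] [-2.47611668e-01 -3.31176213e-04 -9.68859305e-01]
```

arm_command(gripper=[30,30,30], xyz=[[0,0,0],[0,0,0],[0,0,0]], dr=[[0,0,0],[0,0,0],[0,0,0]])

```text
time: 5.28
tcp_pos: [0.4815, -0.1395, 0.0078]
ee_rot: [1.0, -0.001, -0.0, -0.0]
ft_force: [-0.5, 0.6, -1.2]
finger_gap: 0.0299
```

Run:
```python
from h import *
st();c=cam('wrist');p,d=vision.get_image('wrist');cv2.imwrite('pics/w3.png',cv2.resize(p[170:330,200:440],None,fx=3,fy=3))
ringfit(p,c,roi=(0,275,230,560))
d[d==0]=np.nan
for u in [(320,205),(320,250),(295,230),(345,230),(275,245),(283,240),(280,236),(365,245),(360,240)]:
  print(u,unproj('wrist',u,depth=d[u[1],u[0]],c=c).round(4))
```

```text
t 5.28 tcp [ 0.4815 -0.1395  0.0078] x [ 1.     -0.0012 -0.    ] z [-0.e+00  1.e-04 -1.e+00] F [-0.51  0.61 -1.17] gap 0.0299 q1,7 0.2391138147075191 -1.3347074904002008
c [ 0.5911 -0.1422] D 0.0438
c [ 0.5916 -0.1421] D 0.0218
c [ 0.5849 -0.2418] D 0.0442
c [ 0.585  -0.2418] D 0.0219
c [ 0.49   -0.2426] D 0.0433
c [ 0.4891 -0.2419] D 0.0221
c [ 0.483  -0.1403] D 0.0416
c [ 0.4819 -0.1396] D 0.0231
(320, 205) [ 0.4995 -0.1395  0.0155]
(320, 250) [ 0.4695 -0.1394  0.0148]
(295, 230) [ 0.4825 -0.1235  0.0134]
(345, 230) [ 0.4836 -0.1551  0.0165]
(275, 245) [ 0.4903 -0.1177  0.0578]
(283, 240) [ 0.4906 -0.1209  0.0519]
(280, 236) [ 0.4907 -0.1186  0.0461]
(365, 245) [ 0.4903 -0.1621  0.0579]
(360, 240) [ 0.4901 -0.1605  0.0506]
```

View pics/w3.png

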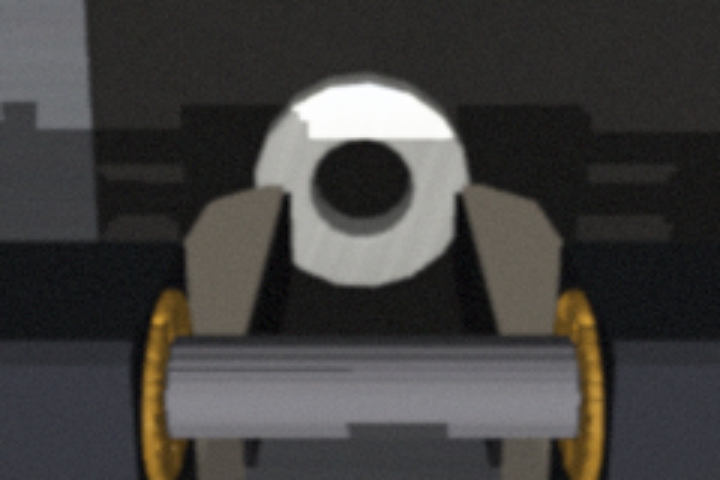

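Run:
```python
from h import *
c=cam('wrist');p,d=vision.get_image('wrist');o=get_obs();t=o['tcp_pos']
ys,xs=np.mgrid[215:300,240:400]
P=np.array([unproj('wrist',(x,y),depth=d[y,x],c=c) for y,x in zip(ys.ravel(),xs.ravel())]).reshape(ys.shape+(3,))
for y in range(225,300,6):
    print(y,[ (x,*(1000*(P[y-215,x-240]-t)).round(0).astype(int)) for x in (265,275,285,290,293,296,299)])
```

```text
225 [(265, np.int64(1), np.int64(37), np.int64(-4)), (275, np.int64(1), np.int64(30), np.int64(-5)), (285, np.int64(5), np.int64(22), np.int64(6)), (290, np.int64(5), np.int64(19), np.int64(8)), (293, np.int64(5), np.int64(17), np.int64(9)), (296, np.int64(5), np.int64(15), np.int64(8)), (299, np.int64(5), np.int64(13), np.int64(7))]
231 [(265, np.int64(-3), np.int64(37), np.int64(-5)), (275, np.int64(-4), np.int64(31), np.int64(-6)), (285, np.int64(1), np.int64(22), np.int64(7)), (290, np.int64(1), np.int64(19), np.int64(8)), (293, np.int64(1), np.int64(17), np.int64(7)), (296, np.int64(1), np.int64(15), np.int64(7)), (299, np.int64(1), np.int64(13), np.int64(7))]
237 [(265, np.int64(-7), np.int64(37), np.int64(-3)), (275, np.int64(9), np.int64(23), np.int64(39)), (285, np.int64(9), np.int64(18), np.int64(39)), (290, np.int64(9), np.int64(16), np.int64(38)), (293, np.int64(7), np.int64(14), np.int64(35)), (296, np.int64(7), np.int64(13), np.int64(33)), (299, np.int64(-3), np.int64(13), np.int64(8))]
243 [(265, np.int64(-12), np.int64(37), np.int64(-4)), (275, np.int64(9), np.int64(2
[... 2674 characters left out ...]
)]
291 [(265, np.int64(30), np.int64(11), np.int64(130)), (275, np.int64(30), np.int64(9), np.int64(130)), (285, np.int64(30), np.int64(7), np.int64(131)), (290, np.int64(29), np.int64(6), np.int64(129)), (293, np.int64(30), np.int64(5), np.int64(130)), (296, np.int64(30), np.int64(4), np.int64(131)), (299, np.int64(30), np.int64(3), np.int64(130))]
297 [(265, np.int64(29), np.int64(11), np.int64(131)), (275, np.int64(29), np.int64(9), np.int64(132)), (285, np.int64(29), np.int64(7), np.int64(132)), (290, np.int64(29), np.int64(5), np.int64(132)), (293, np.int64(29), np.int64(5), np.int64(131)), (296, np.int64(29), np.int64(4), np.int64(131)), (299, np.int64(29), np.int64(3), np.int64(131))]
```

The finger tips are about 33 mm higher than the nominal TCP suggests: depth puts them at z≈0.04, closing above the ring. I'll open and go lower in steps, watching force and picture.

arm_command(gripper=[66,66,66,66,66,66], xyz=[[0,0,0],[0,0,0],[0,0,0],[0,0,0.4],[0,0,0.4],[0,0,0]], dr=[[0,0,0],[0,0,0],[0,0,0],[0,0,0],[0,0,0],[0,0,0]])

```text
time: 6.12
tcp_pos: [0.4805, -0.1392, -0.0134]
ee_rot: [1.0, -0.001, -0.001, -0.0]
ft_force: [-0.6, 0.1, -0.8]
finger_gap: 0.0659
```

Run:
```python
from h import *
o,_=st();t=o['tcp_pos'];c=cam('wrist');p,d=vision.get_image('wrist');cv2.imwrite('pics/w4.png',cv2.resize(p[170:330,200:440],None,fx=3,fy=3))
ys,xs=np.mgrid[200:285,230:410]
P=np.array([unproj('wrist',(x,y),depth=d[y,x],c=c) for y,x in zip(ys.ravel(),xs.ravel())])-t
for s in (1,-1):
    k=(s*P[:,1]>.024)&(s*P[:,1]<.05)&(P[:,2]>.02-t[2])&(P[:,0]>0)
    Q=P[k];i=Q[:,2].argsort()[:200:25];print(Q[i].round(3).tolist())
```

```text
t 6.12 tcp [ 0.4805 -0.1392 -0.0134] x [ 1.     -0.0011 -0.0026] z [-2.6e-03  7.0e-04 -1.0e+00] F [-0.65  0.06 -0.82] gap 0.0659 q1,7 0.2391980554231728 -1.3351662823087644
[[0.004, 0.031, 0.033], [0.009, 0.036, 0.035], [0.009, 0.037, 0.036], [0.009, 0.034, 0.037], [0.004, 0.031, 0.039], [0.009, 0.041, 0.04], [0.009, 0.044, 0.041], [0.009, 0.038, 0.042]]
[[0.007, -0.035, 0.033], [0.001, -0.035, 0.035], [0.007, -0.036, 0.036], [0.009, -0.042, 0.038], [0.009, -0.044, 0.039], [0.004, -0.035, 0.04], [0.009, -0.038, 0.041], [0.006, -0.035, 0.042]]
```

View pics/w4.png

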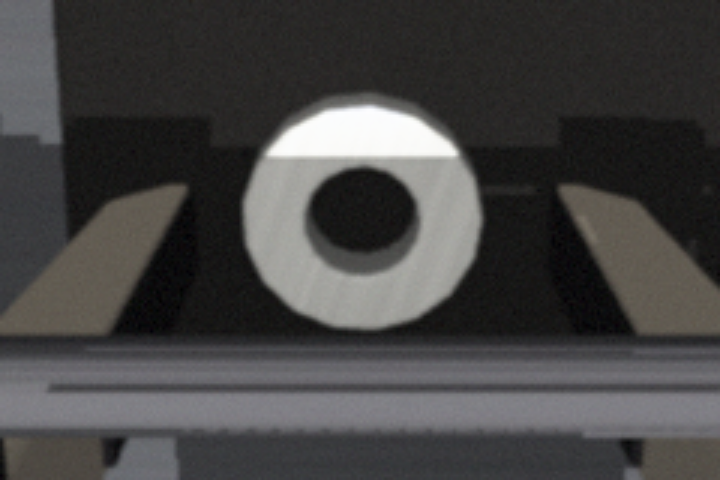

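arm_command(gripper=[66,66,66,40,30,30,30,30], xyz=[[0.05,0,0.25],[0,0,0.23],[0,0,0],[0,0,0],[0,0,0],[0,0,0],[0,0,0],[0,0,0]], dr=[[0,0,0],[0,0,0],[0,0,0],[0,0,0],[0,0,0],[0,0,0],[0,0,0],[0,0,0]])

```text
time: 7.18
tcp_pos: [0.4829, -0.1394, -0.0241]
ee_rot: [1.0, -0.001, 0.0, -0.0]
ft_force: [1.0, -0.2, 2.3]
finger_gap: 0.046
```

Run:
```python
from h import *
o,_=st();t=o['tcp_pos'];c=cam('wrist');p,d=vision.get_image('wrist');cv2.imwrite('pics/w5.png',cv2.resize(p[170:330,200:440],None,fx=3,fy=3))
```

```text
t 7.17 tcp [ 0.4829 -0.1394 -0.0241] x [ 1.0e+00 -1.1e-03  2.0e-04] z [ 2.e-04  2.e-04 -1.e+00] F [ 1.04 -0.18  2.33] gap 0.046 q1,7 0.23856447956216506 -1.3358405581386494
```

View pics/w5.png

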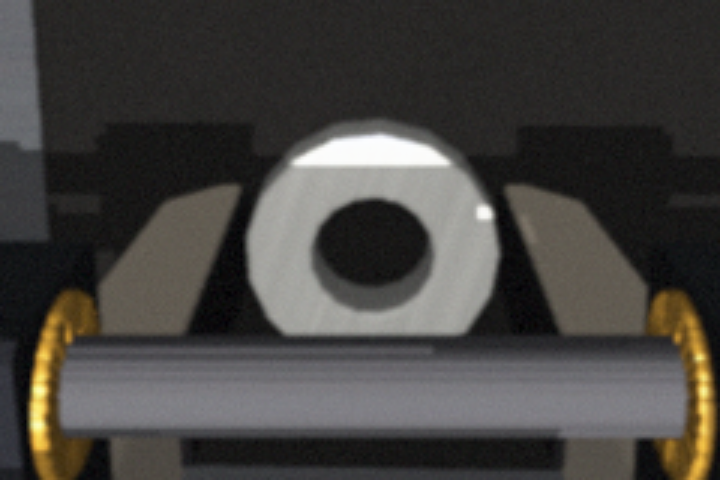

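arm_command(gripper=[30,30,30,30,30,30,30,30,30,30,30,30,30,30,30,30,30,30,30,30], xyz=[[0,0,0],[0,0,-0.6],[0,0,-1],[0,0,-1],[0,-0.987,-1],[0,-0.987,-1],[0,-0.987,-1],[0,-0.987,-1],[0,-0.987,-1],[-0.26,-0.987,-0.9],[-0.26,-0.987,0],[0,-0.987,0],[0,-0.987,0],[0,-0.987,0],[0,-0.987,0],[0,-0.987,0],[0,-0.987,0],[0,-0.987,0],[0,-0.987,0],[0,0,0]], dr=[[0,0,0],[0,0,0],[0,0,0],[0,0,0],[0,0,0],[0,0,0],[0,0,0],[0,0,0],[0,0,0],[0,0,0],[0,0,0],[0,0,0],[0,0,0],[0,0,0],[0,0,0],[0,0,0],[0,0,0],[0,0,0],[0,0,0],[0,0,0]], grip_force=30)

```text
time: 9.72
tcp_pos: [0.4694, 0.2324, 0.1887]
ee_rot: [1.0, 0.001, -0.0, -0.001]
ft_force: [-0.8, -0.3, -1.1]
finger_gap: 0.0448
```

arm_command(gripper=[30], xyz=[[0,0,0]], dr=[[0,0,0]])

```text
time: 9.85
tcp_pos: [0.4701, 0.2288, 0.1884]
ee_rot: [1.0, -0.001, -0.0, 0.001]
ft_force: [0.4, -0.7, -2.0]
finger_gap: 0.0456
```

Run:
```python
from h import *
o,_=st();t=o['tcp_pos'];c=cam('wrist');p,d=vision.get_image('wrist');cv2.imwrite('pics/w6.png',p);np.save('w6.npy',d)
p,d=vision.get_image('scene');cv2.imwrite('pics/s1.png',cv2.resize(p[140:260,330:440],None,fx=5,fy=5,interpolation=3))
```

```text
t 9.85 tcp [0.4701 0.2288 0.1884] x [ 1.0e+00 -2.6e-03 -2.0e-04] z [-2.0e-04 -1.5e-03 -1.0e+00] F [ 0.39 -0.73 -1.99] gap 0.0456 q1,7 -0.4697822848408107 -2.089109726467661
```

View pics/w6.png

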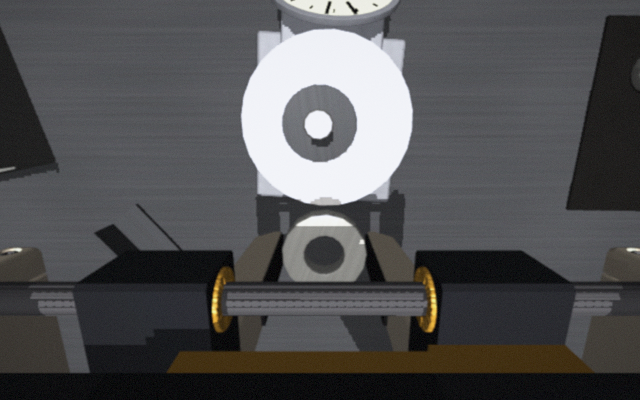

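View pics/s1.png

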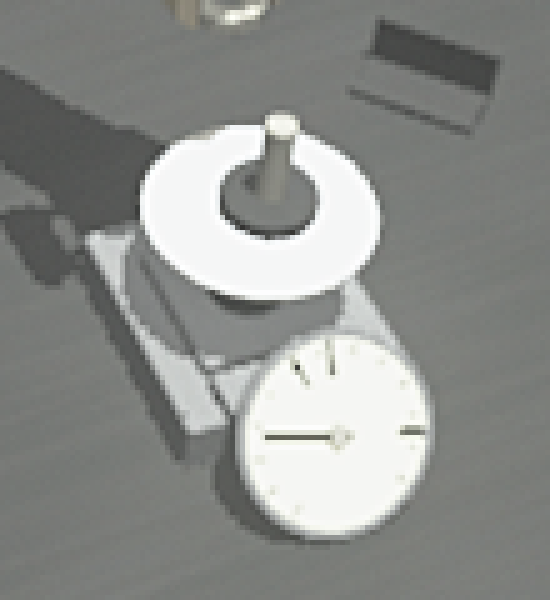

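The pin top is at (318,125), the held ring at (324,250), and the dial needle is still left of the long marks.

```bash
cat >> h.py <<'E'
def circ(W):
    A=np.c_[2*W,np.ones(len(W))];b=(W**2).sum(1);r=np.linalg.lstsq(A,b,rcond=None)[0]
    return r[:2],2*np.sqrt(r[2]+r[0]**2+r[1]**2)
def pinfit(p,c,seed,z,thr=None):
    x,y=seed;w=22;s=p[y-w:y+w,x-w:x+w].min(2)
    s=cv2.resize(s,None,fx=4,fy=4,interpolation=cv2.INTER_LINEAR)
    thr=thr or (int(s[88-4:88+4,88-4:88+4].mean())+90)//2
    n,l,st_,cc=cv2.connectedComponentsWithStats((s>thr).astype(np.uint8));i=l[88,88]
    cn,_=cv2.findContours((l==i).astype(np.uint8),cv2.RETR_EXTERNAL,cv2.CHAIN_APPROX_NONE)
    q=cn[0][:,0]; px=(q+.5)/4-.5+[x-w,y-w]
    return circ(np.array([unproj('wrist',a,z=z,c=c)[:2] for a in px])),px.mean(0)
def dialpan(p,c):
    pass
E
python3 - <<'E'
from h import *
p=cv2.imread('pics/w6.png');d=np.load('w6.npy');c=cam('wrist');t=get_obs()['tcp_pos']
print('pin depth z',unproj('wrist',(318,125),depth=d[125,318],c=c), 'ring', [unproj('wrist',u,depth=d[u[1],u[0]],c=c).round(4) for u in [(324,223),(295,245),(353,245)]])
print('pin',pinfit(p,c,(318,125),.1845))
# pan fit
m=((p.min(2)>215)).astype(np.uint8);n,l,s,cc=cv2.connectedComponentsWithStats(m);i=l[60,325]
cn,_=cv2.findContours((l==i).astype(np.uint8),cv2.RETR_EXTERNAL,cv2.CHAIN_APPROX_NONE);q=max(cn,key=len)[:,0]
print('pan',circ(np.array([unproj('wrist',a,z=.12,c=c)[:2] for a in q])))
# hole of ring: dark blob
s=p[225:285,290:360].min(2);print(s[::6,::7])
E
```

```text
pin depth z [0.536169   0.22977829 0.1831706 ] ring [array([0.4871, 0.2263, 0.228 ]), array([0.4748, 0.2417, 0.2275]), array([0.4745, 0.2109, 0.2272])]
pin ((array([0.53665979, 0.22981408]), np.float64(0.016752057256736487)), array([317.88765823, 124.03322785]))
pan (array([0.53809395, 0.22393121]), np.float64(0.1362239884466898))
[[ 55 205 229 232 230 233 232 227 227  99]
 [ 97 143 136 141 144 142 146 140 140 140]
 [141 145 140 134  69  45  85 136 136 138]
 [138 141 143  47  49  51  45  61 132 139]
 [140 134 104  50  49  44  46  49 138 133]
 [141 139  77  52  49  52  50  48 139 140]
 [136 137 118  57  43  49  46  65 137 143]
 [135 140 143  67  65  63  61 101 136 137]
 [134 137 138 135 110  94 143 143 138 138]
 [ 89 136 139 137 135 138 130 139 138 128]]
```

```bash
cat >> h.py <<'E'
def holefit(p,c,z,seed=(324,252)):
    x0,x1,y0,y1=seed[0]-34,seed[0]+34,seed[1]-30,seed[1]+31
    s=cv2.resize(p[y0:y1,x0:x1].min(2),None,fx=4,fy=4,interpolation=cv2.INTER_LINEAR)
    n,l,st_,cc=cv2.connectedComponentsWithStats((s<100).astype(np.uint8));i=l[(seed[1]-y0)*4,(seed[0]-x0)*4]
    cn,_=cv2.findContours((l==i).astype(np.uint8),cv2.RETR_EXTERNAL,cv2.CHAIN_APPROX_NONE)
    px=(cn[0][:,0]+.5)/4-.5+[x0,y0]
    return circ(np.array([unproj('wrist',a,z=z,c=c)[:2] for a in px])),px.min(0),px.max(0)
E
python3 - <<'E'
from h import *
p=cv2.imread('pics/w6.png');c=cam('wrist');t=get_obs()['tcp_pos']
print(t);print(holefit(p,c,.2282))
p,d=vision.get_image('wrist');c=cam('wrist');st();print(holefit(p,c,.2282),pinfit(p,c,(318,125),.1845))
# dial: rectify
p,d=vision.get_image('scene');cv2.imwrite('pics/s_full1.png',p)
E
```

```text
[0.47035612 0.22867541 0.18843345]
((array([0.46951741, 0.22647379]), np.float64(0.02165457930484884)), array([303.375, 235.375]), array([344.125, 273.125]))
t 10.0 tcp [0.4704 0.2289 0.1884] x [ 1.0e+00 -3.5e-03  1.0e-04] z [ 1.e-04 -8.e-04 -1.e+00] F [ 0.85  0.13 -1.15] gap 0.0456 q1,7 -0.4692037371494209 -2.089389411338672
((array([0.46955043, 0.22669188]), np.float64(0.02166313234901251)), array([303.375, 235.375]), array([344.125, 273.125])) ((array([0.53644728, 0.2302637 ]), np.float64(0.016771705161370686)), array([317.49722222, 124.44801587]))
```

arm_command(gripper=[30,30,30,30,30,30,30,30,30,30,30], xyz=[[0.67,-0.04,0],[0.67,-0.04,0],[0.67,-0.04,0],[0.67,-0.03,0],[0,0,0.5],[0,0,0.4],[0,0,0],[0,0,0.25],[0,0,0.25],[0,0,0.2],[0,0,0]], dr=[[0,0,0],[0,0,0],[0,0,0],[0,0,0],[0,0,0],[0,0,0],[0,0,0],[0,0,0],[0,0,0],[0,0,0],[0,0,0]])

```text
time: 11.42
tcp_pos: [0.537, 0.2338, 0.1478]
ee_rot: [1.0, -0.001, -0.0, 0.0]
ft_force: [-0.4, -0.5, -0.5]
finger_gap: 0.0453
```

Run:
```python
from h import *
o,_=st()
p,d=vision.get_image('scene');cv2.imwrite('pics/s2.png',cv2.resize(p[140:260,330:440],None,fx=5,fy=5,interpolation=3))
p,d=vision.get_image('wrist');cv2.imwrite('pics/w7.png',cv2.resize(p[170:330,200:440],None,fx=3,fy=3))
```

```text
t 11.43 tcp [0.537  0.2338 0.1478] x [ 1.0e+00 -1.4e-03 -7.0e-04] z [-7.e-04 -8.e-04 -1.e+00] F [-0.4  -0.54 -0.48] gap 0.0453 q1,7 -0.4283814484513198 -2.039979269839478
```

View pics/s2.png

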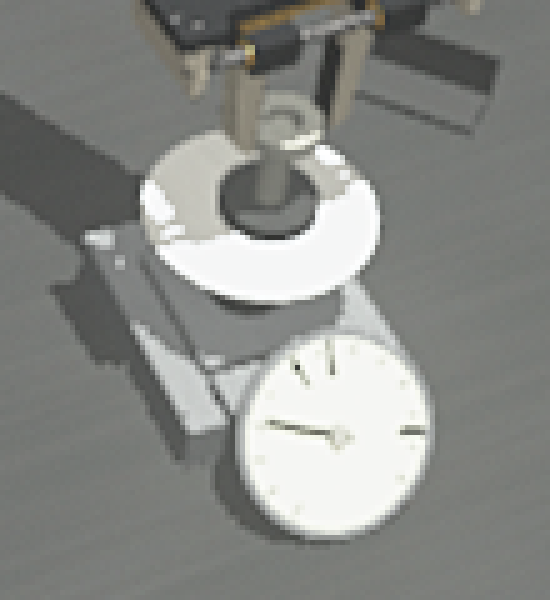

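View pics/w7.png

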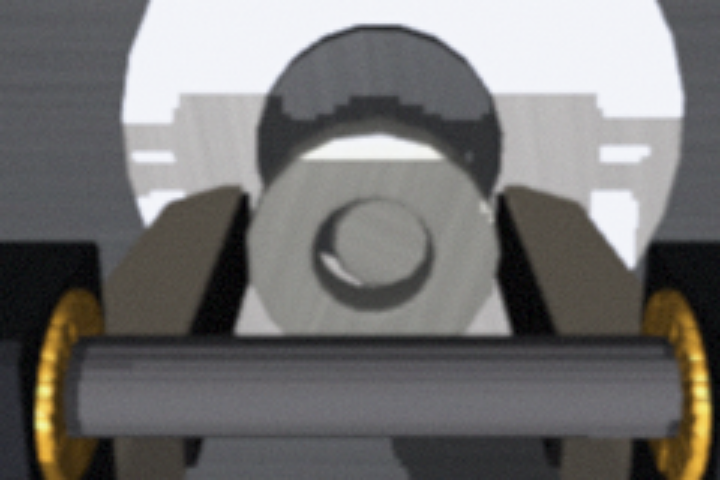

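arm_command(gripper=[30,30,30,30,30,30,30,30], xyz=[[0,0.06,0],[0,0,0],[0,0,0.25],[0,0,0.25],[0,0,0.25],[0,0,0.25],[0,0,0.2],[0,0,0]], dr=[[0,0,0],[0,0,0],[0,0,0],[0,0,0],[0,0,0],[0,0,0],[0,0,0],[0,0,0]])

```text
time: 12.52
tcp_pos: [0.5369, 0.2327, 0.1178]
ee_rot: [1.0, -0.001, -0.0, 0.0]
ft_force: [-0.5, -0.8, -1.2]
finger_gap: 0.0454
```

Run:
```python
from h import *
o,_=st()
p,d=vision.get_image('scene');cv2.imwrite('pics/s3.png',cv2.resize(p[140:260,330:440],None,fx=5,fy=5,interpolation=3))
p,d=vision.get_image('wrist');cv2.imwrite('pics/w8.png',cv2.resize(p[170:330,200:440],None,fx=3,fy=3))
```

```text
t 12.53 tcp [0.5369 0.2327 0.1178] x [ 1.0e+00 -1.1e-03 -9.0e-04] z [-9.e-04 -4.e-04 -1.e+00] F [-0.47 -0.78 -1.24] gap 0.0454 q1,7 -0.42644317724523606 -2.0396866836004675
```

View pics/s3.png

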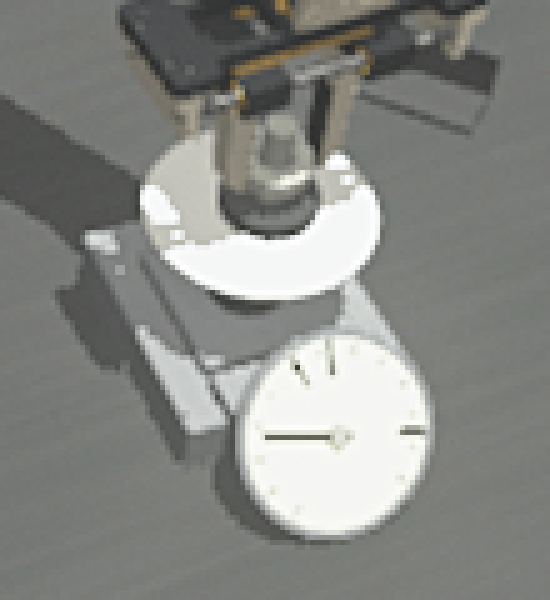

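View pics/w8.png

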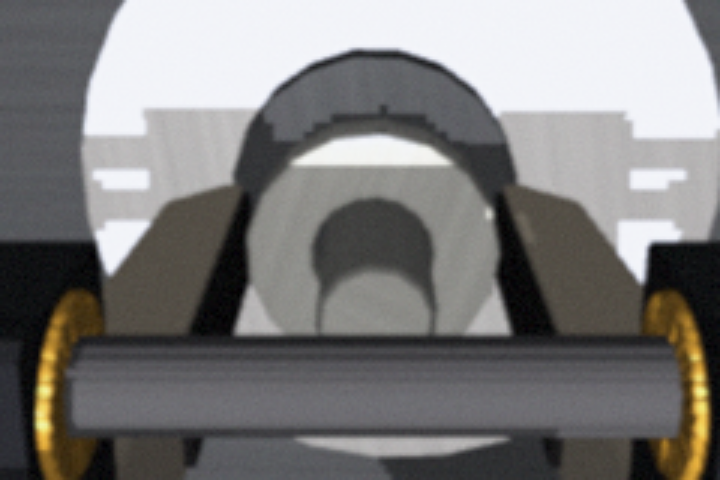

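arm_command(gripper=[30,30,30,30,30,30,30,30], xyz=[[0,0,0.2],[0,0,0.2],[0,0,0.1],[0,0,0.1],[0,0,0.08],[0,0,0.06],[0,0,0.04],[0,0,0]], dr=[[0,0,0],[0,0,0],[0,0,0],[0,0,0],[0,0,0],[0,0,0],[0,0,0],[0,0,0]])

```text
time: 13.62
tcp_pos: [0.5372, 0.2328, 0.0988]
ee_rot: [1.0, -0.001, 0.0, -0.0]
ft_force: [-0.1, -0.3, -1.1]
finger_gap: 0.0456
```

Run:
```python
from h import *
o,_=st()
p,d=vision.get_image('scene');cv2.imwrite('pics/s4.png',cv2.resize(p[140:260,330:440],None,fx=5,fy=5,interpolation=3))
```

```text
t 13.62 tcp [0.5372 0.2328 0.0988] x [ 1.0e+00 -1.2e-03  1.0e-04] z [ 1.e-04  1.e-04 -1.e+00] F [-0.14 -0.34 -1.1 ] gap 0.0456 q1,7 -0.42668888627153156 -2.041033194581785
```

View pics/s4.png

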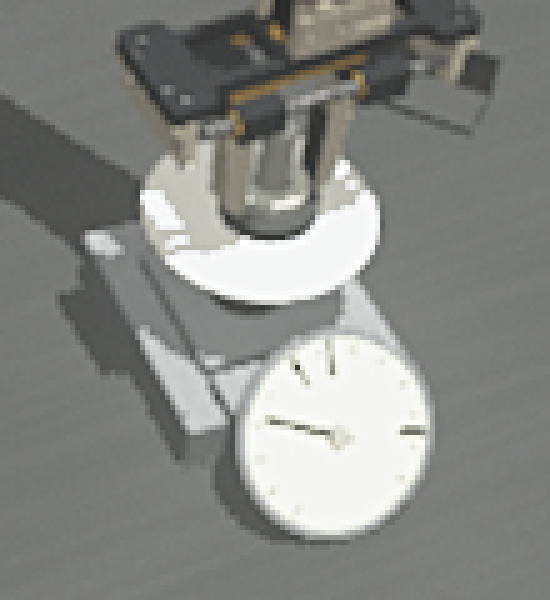

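arm_command(gripper=[30,30,50,60,62,62,62], xyz=[[0,0,0.07],[0,0,0],[0,0,0],[0,0,0],[0,0,0],[0,0,-0.4],[0,0,-0.8]], dr=[[0,0,0],[0,0,0],[0,0,0],[0,0,0],[0,0,0],[0,0,0],[0,0,0]])

```text
time: 14.55
tcp_pos: [0.5367, 0.2326, 0.1272]
ee_rot: [1.0, -0.001, -0.001, 0.0]
ft_force: [0.5, 0.2, 1.2]
finger_gap: 0.0624
```

Run:
```python
from h import *
o,_=st()
p,d=vision.get_image('scene');cv2.imwrite('pics/s5.png',cv2.resize(p[140:260,330:440],None,fx=5,fy=5,interpolation=3))
```

```text
t 14.55 tcp [0.5367 0.2326 0.1272] x [ 1.     -0.0011 -0.0014] z [-1.4e-03 -6.0e-04 -1.0e+00] F [0.48 0.25 1.15] gap 0.0624 q1,7 -0.4263126210812936 -2.039039043017109
```

View pics/s5.png

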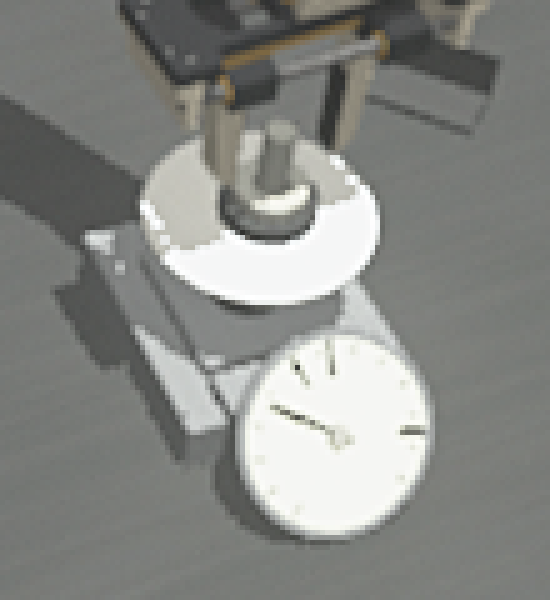

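arm_command(gripper=[62,62,62,62,62,62,62,62,62,62,62,62,62,62,62,62,62,62,62], xyz=[[0,0,-0.95],[0,0,-0.95],[0.147,0.998,0],[0.147,0.998,0],[0.147,0.998,0],[0.147,0.998,0],[0.147,0.998,0],[0.147,0.998,0],[0.147,0.998,0],[0.147,0.998,0.7],[0.147,0.998,0.7],[0.147,0.998,0.7],[0.147,0.998,0.7],[0.147,0.998,0.7],[0.147,0.998,0.7],[0.147,0.998,0.7],[0.147,0.998,0.7],[0,0,0],[0,0,0]], dr=[[0,0,0],[0,0,0],[0,0,0],[0,0,0],[0,0,0],[0,0,0],[0,0,0],[0,0,0],[0,0,0],[0,0,0],[0,0,0],[0,0,0],[0,0,0],[0,0,0],[0,0,0],[0,0,0],[0,0,0],[0,0,0],[0,0,0]])

```text
time: 16.98
tcp_pos: [0.5924, -0.14, 0.0352]
ee_rot: [1.0, 0.0, 0.001, -0.001]
ft_force: [0.1, 0.2, -0.5]
finger_gap: 0.0622
```

Run:
```python
from h import *
o,_=st();c=cam('wrist')
p,d=vision.get_image('wrist');cv2.imwrite('pics/w9.png',p)
o,_=st();ringfit(p,c,roi=(0,275,230,560))
p,d=vision.get_image('scene');cv2.imwrite('pics/s6.png',p)
```

```text
t 16.98 tcp [ 0.5924 -0.14    0.0352] x [1.0e+00 1.0e-04 1.1e-03] z [ 0.0011  0.0013 -1.    ] F [ 0.15  0.19 -0.45] gap 0.0622 q1,7 0.2135916993703737 -1.3972555407610678
t 17.02 tcp [ 0.5927 -0.1395  0.0355] x [1.     0.0011 0.0017] z [ 0.0017  0.0013 -1.    ] F [-0.99  0.15  0.51] gap 0.0621 q1,7 0.21303401110613177 -1.3971281416043217
c [ 0.6417 -0.1905] D 0.2047
c [ 0.6737 -0.1339] D 0.0232
c [ 0.7026 -0.2755] D 0.0144
c [ 0.593  -0.1422] D 0.0453
c [ 0.5925 -0.1423] D 0.0208
c [ 0.5878 -0.2418] D 0.0441
c [ 0.587 -0.241] D 0.0192
c [ 0.566  -0.0854] D 0.0285
c [ 0.5667 -0.2076] D 0.0352
```

View pics/w9.png

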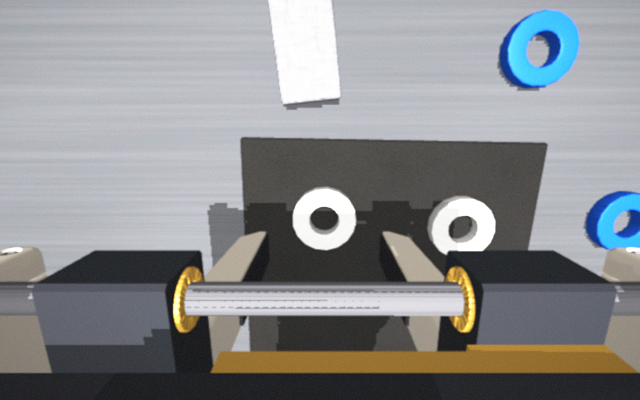

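View pics/s6.png

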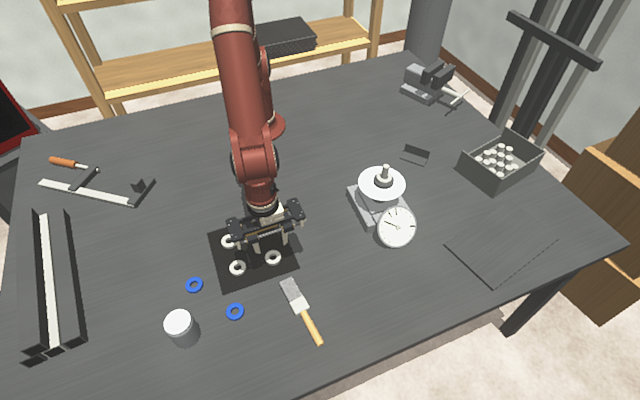

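arm_command(gripper=[62,62,62,62,62,40,30,30,30,30], xyz=[[0,0.1,0.6],[0,0,0.7],[0,0,0.7],[0,0,0.39],[0,0,0],[0,0,0],[0,0,0],[0,0,0],[0,0,0],[0,0,0]], dr=[[0,0,0],[0,0,0],[0,0,0],[0,0,0],[0,0,0],[0,0,0],[0,0,0],[0,0,0],[0,0,0],[0,0,0]], grip_force=10)

```text
time: 18.32
tcp_pos: [0.5918, -0.1441, -0.0253]
ee_rot: [1.0, -0.001, -0.0, -0.0]
ft_force: [0.3, 0.2, -0.7]
finger_gap: 0.0454
```

arm_command(gripper=[30,30,30,30,30,30,30,30,30,30,30,30,30,30,30,30,30,30,30,30], xyz=[[0,0,0],[0,0,-0.6],[0,0,-1],[0,0,-1],[-0.147,-1,-1],[-0.147,-1,-1],[-0.147,-1,-1],[-0.147,-1,-1],[-0.147,-1,-1],[-0.147,-1,-0.4],[-0.147,-1,0],[-0.147,-1,0],[-0.147,-1,0],[-0.147,-1,0],[-0.147,-1,0],[-0.147,-1,0],[-0.147,-1,0],[-0.147,-1,0],[-0.147,-1,0],[0,0,0]], dr=[[0,0,0],[0,0,0],[0,0,0],[0,0,0],[0,0,0],[0,0,0],[0,0,0],[0,0,0],[0,0,0],[0,0,0],[0,0,0],[0,0,0],[0,0,0],[0,0,0],[0,0,0],[0,0,0],[0,0,0],[0,0,0],[0,0,0],[0,0,0]], grip_force=30)

```text
time: 20.82
tcp_pos: [0.5362, 0.2339, 0.1757]
ee_rot: [1.0, 0.002, 0.0, -0.001]
ft_force: [-0.2, -1.4, 0.1]
finger_gap: 0.0449
```

arm_command(gripper=[30,30,30], xyz=[[0,0,0.3],[0,0,0],[0,0,0]], dr=[[0,0,0],[0,0,0],[0,0,0]])

```text
time: 21.2
tcp_pos: [0.5375, 0.2297, 0.1672]
ee_rot: [1.0, -0.002, -0.0, 0.0]
ft_force: [-0.3, 0.3, -1.0]
finger_gap: 0.045
```

Run:
```python
from h import *
o,_=st();c=cam('wrist')
p,d=vision.get_image('wrist');cv2.imwrite('pics/w10.png',cv2.resize(p[170:330,200:440],None,fx=3,fy=3))
p,d=vision.get_image('scene');cv2.imwrite('pics/s7.png',cv2.resize(p[140:260,330:440],None,fx=5,fy=5,interpolation=3))
```

```text
t 21.2 tcp [0.5375 0.2297 0.1672] x [ 1.e+00 -3.e-03 -2.e-04] z [-2.e-04 -6.e-04 -1.e+00] F [-0.32  0.34 -0.96] gap 0.045 q1,7 -0.4194748235666444 -2.0360035107916983
```

View pics/w10.png

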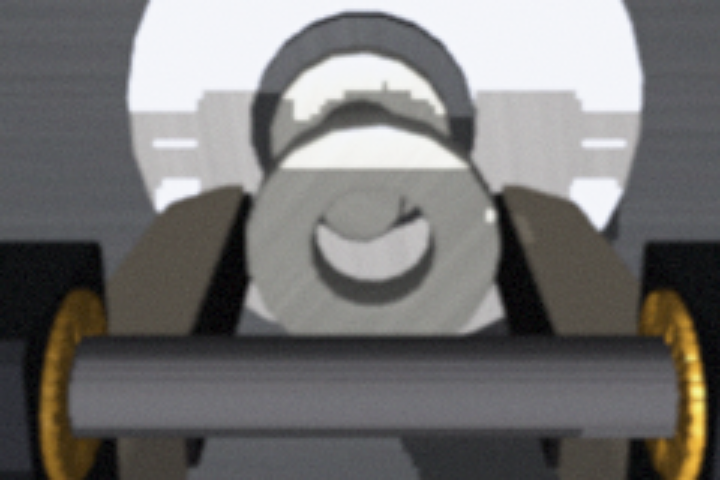

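View pics/s7.png

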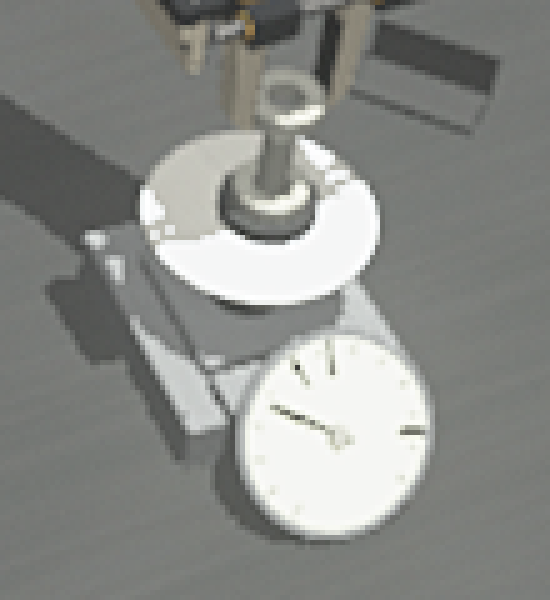

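Run:
```python
from h import *
c=cam('wrist');a=unproj('wrist',(321,249.7),z=.181,c=c);b=unproj('wrist',(324.3,211.7),z=.207,c=c);h=unproj('wrist',(324.3,271),z=.207,c=c)
print('pin',a+[.008,0,0],'ring',b-[.023,0,0],'hole lower edge->',h+[.0107,0,0]);st()
```

```text
pin [0.53641174 0.22983663 0.181     ] ring [0.53736501 0.22780503 0.207     ] hole lower edge-> [0.53769365 0.22784597 0.207     ]
t 21.3 tcp [0.5375 0.2304 0.1674] x [ 1.0e+00 -2.2e-03  2.0e-04] z [ 2.e-04 -1.e-04 -1.e+00] F [-1.48 -0.25 -0.69] gap 0.0443 q1,7 -0.41993144221842077 -2.0360360586413093
```

arm_command(gripper=[30,30,30,30,30,30,30], xyz=[[-0.045,-0.085,0],[0,0,0.3],[0,0,0.2],[0,0,0.2],[0,0,0.2],[0,0,0.1],[0,0,0]], dr=[[0,0,0],[0,0,0],[0,0,0],[0,0,0],[0,0,0],[0,0,0],[0,0,0]])

```text
time: 22.18
tcp_pos: [0.536, 0.2331, 0.1421]
ee_rot: [1.0, -0.001, -0.0, 0.0]
ft_force: [0.6, -0.1, -1.2]
finger_gap: 0.0447
```

Run:
```python
from h import *
o,_=st()
p,d=vision.get_image('wrist');p2,d=vision.get_image('scene')
cv2.imwrite('pics/c1.png',np.hstack([cv2.resize(p[190:290,260:390],None,fx=3,fy=3),cv2.resize(p2[150:250,340:430],None,fx=4,fy=3)]))
```

```text
t 22.18 tcp [0.536  0.2331 0.1421] x [ 1.0e+00 -1.2e-03 -3.0e-04] z [-3.e-04 -1.e-04 -1.e+00] F [ 0.63 -0.1  -1.19] gap 0.0447 q1,7 -0.4249767556519282 -2.042102797089255
```

View pics/c1.png

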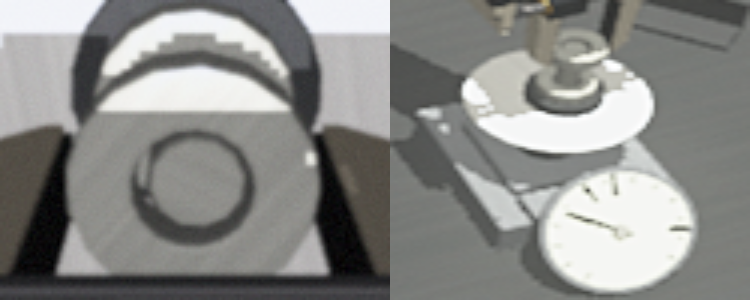

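arm_command(gripper=[30,30,30,30,30,30,30,30,30,30,30], xyz=[[0,0,0.25],[0,0,0.25],[0,0,0.25],[0,0,0.25],[0,0,0.15],[0,0,0.1],[0,0,0.1],[0,0,0.08],[0,0,0.05],[0,0,0.04],[0,0,0]], dr=[[0,0,0],[0,0,0],[0,0,0],[0,0,0],[0,0,0],[0,0,0],[0,0,0],[0,0,0],[0,0,0],[0,0,0],[0,0,0]])

```text
time: 23.65
tcp_pos: [0.5362, 0.2332, 0.1044]
ee_rot: [1.0, -0.001, 0.0, -0.0]
ft_force: [0.5, -0.1, -1.0]
finger_gap: 0.045
```

Run:
```python
from h import *
o,_=st()
p2,d=vision.get_image('scene')
cv2.imwrite('pics/c2.png',cv2.resize(p2[140:260,330:440],None,fx=5,fy=5,interpolation=3))
```

```text
t 23.65 tcp [0.5362 0.2332 0.1044] x [ 1.0e+00 -1.2e-03  3.0e-04] z [ 3.e-04  2.e-04 -1.e+00] F [ 0.5  -0.1  -1.04] gap 0.045 q1,7 -0.4255643927628579 -2.04487074899703
```

View pics/c2.png

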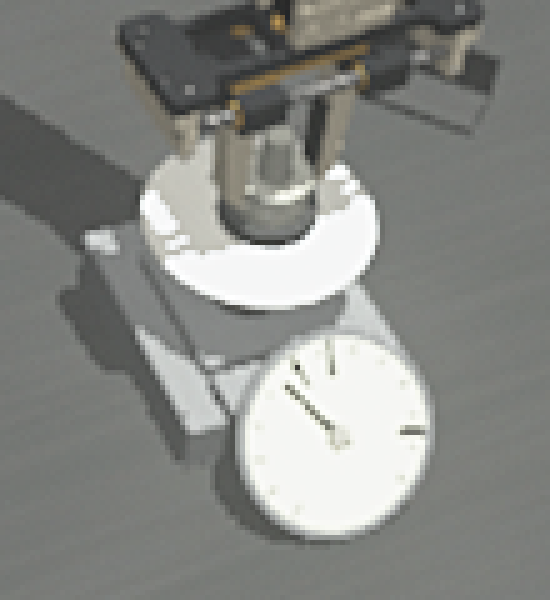

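arm_command(gripper=[50,60,62,62,62,62,62,62], xyz=[[0,0,0],[0,0,0],[0,0,0],[0,0,-0.4],[0,0,-0.8],[0,0,-1],[0,0,-0.8],[0,0,0]], dr=[[0,0,0],[0,0,0],[0,0,0],[0,0,0],[0,0,0],[0,0,0],[0,0,0],[0,0,0]])

```text
time: 24.7
tcp_pos: [0.5374, 0.2338, 0.1815]
ee_rot: [1.0, -0.001, 0.002, -0.001]
ft_force: [-0.4, -1.3, 0.9]
finger_gap: 0.0621
```

Run:
```python
from h import *
o,_=st()
p2,d=vision.get_image('scene')
cv2.imwrite('pics/c3.png',cv2.resize(p2[140:260,330:440],None,fx=5,fy=5,interpolation=3))
```

```text
t 24.7 tcp [0.5374 0.2338 0.1815] x [ 1.     -0.0012  0.0045] z [ 0.0045  0.0022 -1.    ] F [-0.38 -1.29  0.9 ] gap 0.0621 q1,7 -0.42471566899795926 -2.039572505451907
```

View pics/c3.png

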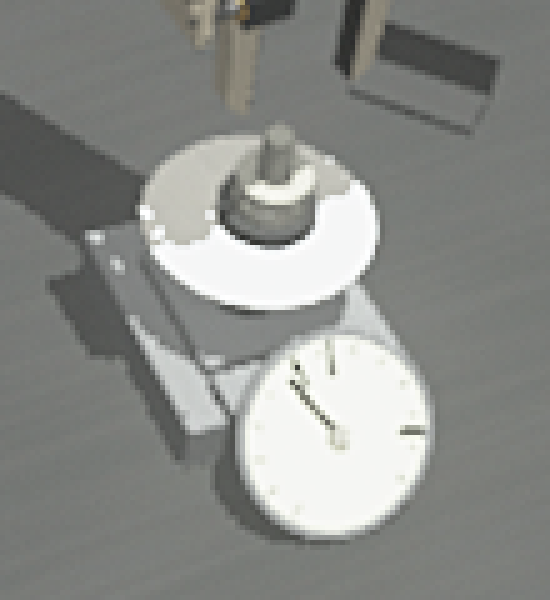

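```bash
cat >> h.py <<'E'
def dialread(p,name):
    c=cam('scene')
    x0,y0=340,172;s=p[y0:y0+80,x0:x0+85]
    # face plane: from detected ellipse; whiten
    m=(s.min(2)>200).astype(np.uint8)
    k=8;S=cv2.resize(s,None,fx=k,fy=k,interpolation=cv2.INTER_CUBIC)
    m=cv2.morphologyEx((S.min(2)>195).astype(np.uint8),cv2.MORPH_CLOSE,np.ones((25,25)))
    n,l,st_,cc=cv2.connectedComponentsWithStats(m)
    i=l[(228-y0)*k,(396-x0)*k]
    cn,_=cv2.findContours((l==i).astype(np.uint8),cv2.RETR_EXTERNAL,cv2.CHAIN_APPROX_NONE)
    q=cv2.convexHull(max(cn,key=len));E=cv2.fitEllipse(q)
    (cx,cy),(a,b),th=E
    R=cv2.getRotationMatrix2D((cx,cy),th,1)  # rotates so axes align
    R3=np.vstack([R,[0,0,1]]);T=np.array([[1,0,-cx],[0,1,-cy],[0,0,1]])
    Sc=np.diag([200/(a/2),200/(b/2),1]);Rb=np.array([[np.cos(np.radians(th)),-np.sin(np.radians(th)),0],[np.sin(np.radians(th)),np.cos(np.radians(th)),0],[0,0,1]])
    M=np.array([[1,0,250],[0,1,250],[0,0,1]])@Rb@Sc@T@R3
    D=cv2.warpPerspective(S,M,(500,500));cv2.imwrite(name,D);print(E);return D
E
python3 - <<'E'
from h import *
p,d=vision.get_image('scene');cv2.imwrite('pics/d2raw.png',p);dialread(p,'pics/d2.png')
E
```

```text
((385.1245422363281, 284.3966064453125), (443.65264892578125, 637.908203125), 161.8748016357422)
```

View pics/d2.png

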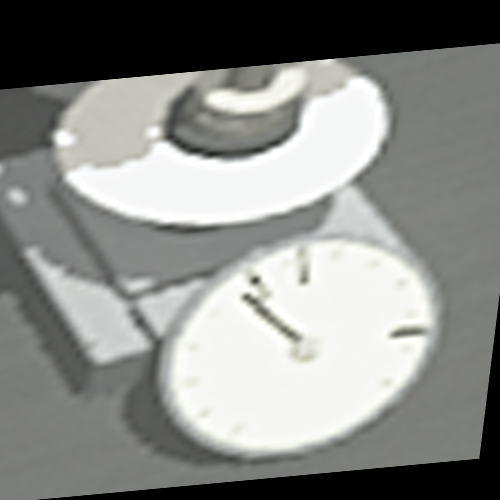

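Run:
```python
import numpy as np
C=np.array([340,437.]);m=[np.array(v)-C for v in [(298,364),(330.5,342),(425,431)]]
e=lambda mm:np.array([np.cos(mm*.1),np.sin(mm*.1)])
e1,e2,e3=e(20.6),e(25.1),e(42)
# A e1=a m1, A e2=b m2, A e3=c m3 ; e3=p e1+q e2
p,q=np.linalg.solve(np.c_[e1,e2],e3); r,s=np.linalg.solve(np.c_[m[0],m[1]],m[2])
a,b=r/p,s/q
A=np.c_[a*m[0],b*m[1]]@np.linalg.inv(np.c_[e1,e2])
for n,t in dict(start=(265,437),one=(272,406),two=(292,380),two_b=(285,382)).items():
    v=np.linalg.solve(A,np.array(t)-C);print(n,(np.arctan2(v[1],v[0])%(2*np.pi))*10, ((np.arctan2(v[1],v[0])+np.pi)%(2*np.pi))*10)
```

```text
start 11.198718350693614 42.61464488659154
one 14.878310976309768 46.2942375122077
two 18.869228786686474 50.2851553225844
two_b 18.067986997803118 49.48391353370105
```

arm_command(gripper=[62,62,62,62,62,62,62,62,62,62,62,62,62,62,62,62,62,62,62,62], xyz=[[-0.095,0.953,0],[-0.095,0.953,0],[-0.095,0.953,0],[-0.095,0.953,0],[-0.095,0.953,0],[-0.095,0.953,0],[-0.095,0.953,0],[-0.095,0.953,0],[-0.095,0.953,0],[-0.095,0.953,0],[-0.095,0.953,0],[-0.095,0.953,0.73],[-0.095,0.953,0.73],[-0.095,0.953,0.73],[-0.095,0.953,0.73],[-0.095,0.953,0.73],[-0.095,0.953,0.73],[-0.095,0.953,0.73],[-0.095,0.953,0.73],[-0.095,0.953,0]], dr=[[0,0,0],[0,0,0],[0,0,0],[0,0,0],[0,0,0],[0,0,0],[0,0,0],[0,0,0],[0,0,0],[0,0,0],[0,0,0],[0,0,0],[0,0,0],[0,0,0],[0,0,0],[0,0,0],[0,0,0],[0,0,0],[0,0,0],[0,0,0]])

```text
time: 27.3
tcp_pos: [0.4844, -0.2448, 0.0312]
ee_rot: [1.0, -0.001, -0.003, -0.001]
ft_force: [0.7, 0.1, 0.6]
finger_gap: 0.0622
```

arm_command(gripper=[62,62], xyz=[[0,0,0],[0,0,0]], dr=[[0,0,0],[0,0,0]])

```text
time: 27.55
tcp_pos: [0.4873, -0.2426, 0.0331]
ee_rot: [1.0, -0.001, -0.0, -0.001]
ft_force: [-0.2, 0.8, 0.1]
finger_gap: 0.0619
```

Run:
```python
from h import *
o,_=st();c=cam('wrist')
p,d=vision.get_image('wrist');cv2.imwrite('pics/w11.png',p)
o,_=st();ringfit(p,c,roi=(0,275,230,560))
p,d=vision.get_image('scene');cv2.imwrite('pics/c4.png',cv2.resize(p[140:260,330:440],None,fx=5,fy=5,interpolation=3))
```

```text
t 27.55 tcp [ 0.4873 -0.2426  0.0331] x [ 1.0e+00 -1.1e-03 -8.0e-04] z [-8.0e-04  1.1e-03 -1.0e+00] F [-0.24  0.85  0.08] gap 0.0619 q1,7 0.433935656157164 -1.1677828127549712
t 27.6 tcp [ 0.4878 -0.242   0.0333] x [ 1.e+00  1.e-04 -2.e-04] z [-2.0e-04  1.1e-03 -1.0e+00] F [0.05 0.06 0.24] gap 0.0621 q1,7 0.43309052809335064 -1.1677608738522949
c [ 0.5471 -0.3546] D 0.1467
c [ 0.5865 -0.3593] D 0.0474
c [ 0.585  -0.2425] D 0.0455
c [ 0.5849 -0.2425] D 0.0204
c [ 0.5859 -0.3585] D 0.0155
c [ 0.4898 -0.243 ] D 0.0457
c [ 0.4901 -0.243 ] D 0.0196
c [ 0.4622 -0.1888] D 0.0291
c [ 0.4623 -0.3096] D 0.0364
```

View pics/w11.png

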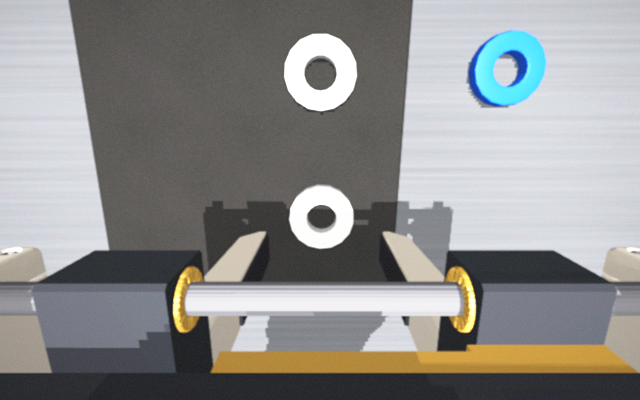

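View pics/c4.png

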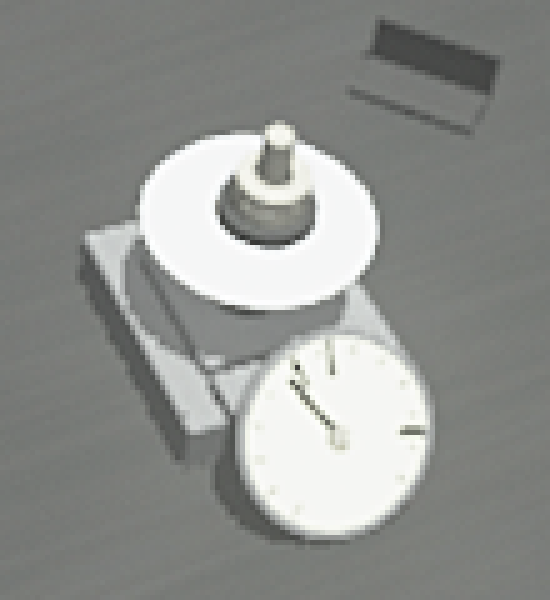

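arm_command(gripper=[62,62,62,62,62,40,30,30,30,30], xyz=[[0.09,0.04,0.6],[0,0,0.7],[0,0,0.7],[0,0,0.31],[0,0,0],[0,0,0],[0,0,0],[0,0,0],[0,0,0],[0,0,0]], dr=[[0,0,0],[0,0,0],[0,0,0],[0,0,0],[0,0,0],[0,0,0],[0,0,0],[0,0,0],[0,0,0],[0,0,0]], grip_force=10)

```text
time: 28.9
tcp_pos: [0.4905, -0.2443, -0.0241]
ee_rot: [1.0, -0.001, 0.0, 0.0]
ft_force: [-0.3, 1.0, 2.5]
finger_gap: 0.0458
```

arm_command(gripper=[30,30,30,30], xyz=[[0,0,0],[0,0,-0.6],[0,0,-1],[0,0,-1]], dr=[[0,0,0],[0,0,0],[0,0,0],[0,0,0]], grip_force=30)

```text
time: 29.4
tcp_pos: [0.4899, -0.2445, 0.0416]
ee_rot: [1.0, -0.001, -0.0, 0.0]
ft_force: [0.4, -0.7, -0.5]
finger_gap: 0.0454
```

arm_command(gripper=[30,30,30,30,30,30,30,30,30,30,30,30,30,30,30,30,30,30,30,30], xyz=[[0.092,-0.95,-0.9],[0.092,-0.95,-0.9],[0.092,-0.95,-0.9],[0.092,-0.95,-0.9],[0.092,-0.95,-0.9],[0.092,-0.95,-0.7],[0.092,-0.95,0],[0.092,-0.95,0],[0.092,-0.95,0],[0.092,-0.95,0],[0.092,-0.95,0],[0.092,-0.95,0],[0.092,-0.95,0],[0.092,-0.95,0],[0.092,-0.95,0],[0.092,-0.95,0],[0.092,-0.95,0],[0.092,-0.95,0],[0.092,-0.95,0],[0.092,-0.95,0]], dr=[[0,0,0],[0,0,0],[0,0,0],[0,0,0],[0,0,0],[0,0,0],[0,0,0],[0,0,0],[0,0,0],[0,0,0],[0,0,0],[0,0,0],[0,0,0],[0,0,0],[0,0,0],[0,0,0],[0,0,0],[0,0,0],[0,0,0],[0,0,0]])

```text
time: 31.9
tcp_pos: [0.5367, 0.2311, 0.1709]
ee_rot: [1.0, -0.001, -0.0, 0.0]
ft_force: [-0.4, -0.1, -0.6]
finger_gap: 0.0452
```

arm_command(gripper=[30,30,30,30], xyz=[[0,0,0.3],[0,0,0],[0,0,0],[0,0,0]], dr=[[0,0,0],[0,0,0],[0,0,0],[0,0,0]])

```text
time: 32.4
tcp_pos: [0.5371, 0.2296, 0.1632]
ee_rot: [1.0, -0.001, 0.0, 0.0]
ft_force: [0.2, -0.1, -0.5]
finger_gap: 0.0452
```

Run:
```python
from h import *
o,_=st();c=cam('wrist')
p,d=vision.get_image('wrist');cv2.imwrite('pics/w12.png',cv2.resize(p[170:330,200:440],None,fx=3,fy=3))
st()
```

```text
t 32.4 tcp [0.5371 0.2296 0.1632] x [ 1.0e+00 -2.7e-03  3.0e-04] z [ 3.e-04 -3.e-04 -1.e+00] F [ 0.24 -0.08 -0.54] gap 0.0452 q1,7 -0.415323345967163 -2.0398196801421165
t 32.45 tcp [0.5371 0.2299 0.1633] x [ 1.0e+00 -2.3e-03  4.0e-04] z [ 4.e-04 -1.e-04 -1.e+00] F [ 0.5   0.46 -1.23] gap 0.0453 q1,7 -0.41551592687967726 -2.0398476581507885
```

View pics/w12.png

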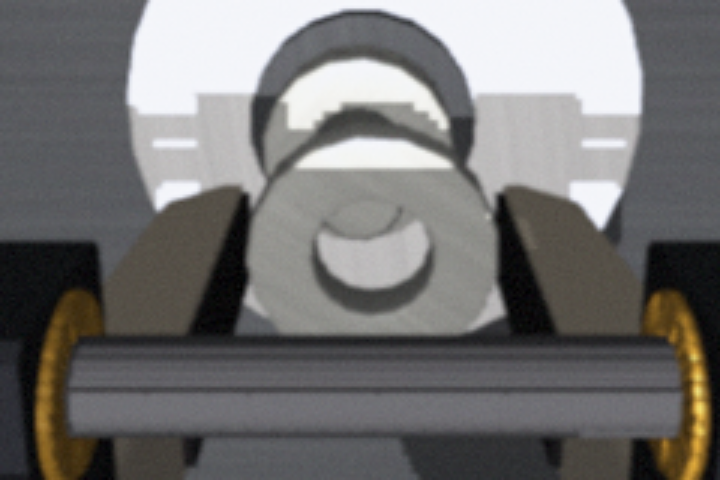

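Run:
```python
from h import *
c=cam('wrist');a=unproj('wrist',(320.7,249.3),z=.176,c=c);b=unproj('wrist',(324.3,215.0),z=.2033,c=c);h=unproj('wrist',(324.3,274),z=.2033,c=c)
print('pin',a+[.008,0,0],'ring',b-[.023,0,0],'hole lower edge->',h+[.0107,0,0])
```

```text
pin [0.53590651 0.22952072 0.176     ] ring [0.53530916 0.22729397 0.2033    ] hole lower edge-> [0.53572545 0.22734079 0.2033    ]
```

arm_command(gripper=[30,30,30,30,30,30,30], xyz=[[0.015,-0.09,0],[0,0,0.3],[0,0,0.2],[0,0,0.2],[0,0,0.2],[0,0,0.1],[0,0,0]], dr=[[0,0,0],[0,0,0],[0,0,0],[0,0,0],[0,0,0],[0,0,0],[0,0,0]])

```text
time: 33.33
tcp_pos: [0.5371, 0.2328, 0.1378]
ee_rot: [1.0, -0.001, -0.0, 0.0]
ft_force: [-0.3, 0.2, -1.3]
finger_gap: 0.0454
```

Run:
```python
from h import *
o,_=st()
p,d=vision.get_image('wrist');p2,d=vision.get_image('scene')
cv2.imwrite('pics/c5.png',np.hstack([cv2.resize(p[190:290,260:390],None,fx=3,fy=3),cv2.resize(p2[150:250,340:430],None,fx=4,fy=3)]))
```

```text
t 33.33 tcp [0.5371 0.2328 0.1378] x [ 1.0e+00 -1.2e-03 -3.0e-04] z [-3.e-04 -1.e-04 -1.e+00] F [-0.28  0.19 -1.31] gap 0.0454 q1,7 -0.4199533290225686 -2.045109080422535
```

View pics/c5.png

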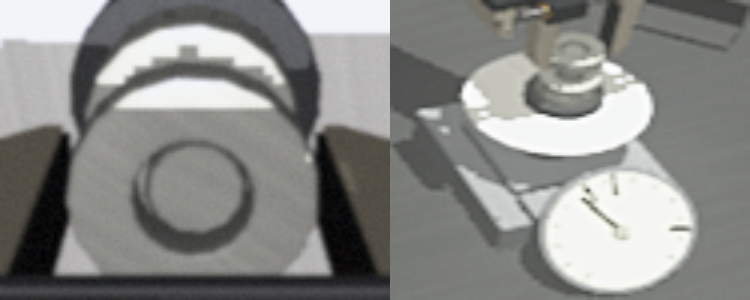

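arm_command(gripper=[30,30,30,30,30,30,30,30,30], xyz=[[0,0,0.25],[0,0,0.25],[0,0,0.15],[0,0,0.1],[0,0,0.08],[0,0,0.06],[0,0,0.05],[0,0,0.04],[0,0,0]], dr=[[0,0,0],[0,0,0],[0,0,0],[0,0,0],[0,0,0],[0,0,0],[0,0,0],[0,0,0],[0,0,0]])

```text
time: 34.55
tcp_pos: [0.5373, 0.2329, 0.1136]
ee_rot: [1.0, -0.001, 0.0, -0.0]
ft_force: [-0.0, -0.5, -0.4]
finger_gap: 0.0456
```

Run:
```python
from h import *
o,_=st()
p2,d=vision.get_image('scene')
cv2.imwrite('pics/c6.png',cv2.resize(p2[140:260,330:440],None,fx=5,fy=5,interpolation=3))
```

```text
t 34.55 tcp [0.5373 0.2329 0.1136] x [ 1.0e+00 -1.1e-03  2.0e-04] z [ 2.e-04  2.e-04 -1.e+00] F [-0.02 -0.45 -0.45] gap 0.0456 q1,7 -0.4204381454704706 -2.047099639854387
```

View pics/c6.png

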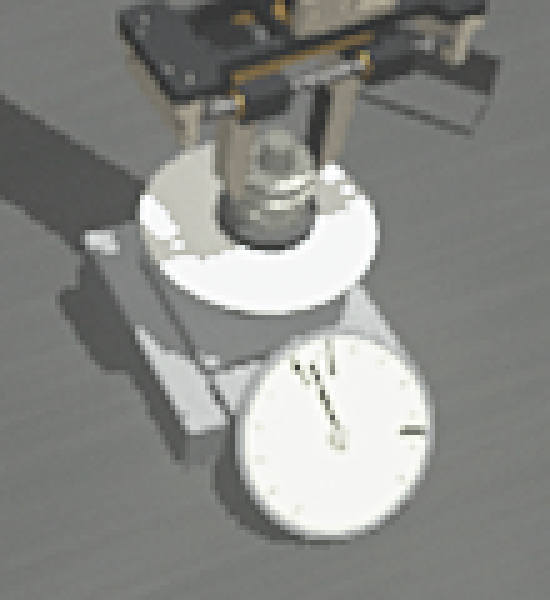

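The needle lies between the two marks. I'll release and retreat.

arm_command(gripper=[50,60,62,62,62,62,62,62,62,62,62,62,62,62], xyz=[[0,0,0],[0,0,0],[0,0,0],[0,0,-0.4],[0,0,-0.8],[0,0,-1],[0,0,-0.8],[0,0,-0.5],[0,0.9,0],[0,0.9,0],[0,0.9,0],[0,0.9,0],[0,0,0],[0,0,0]], dr=[[0,0,0],[0,0,0],[0,0,0],[0,0,0],[0,0,0],[0,0,0],[0,0,0],[0,0,0],[0,0,0],[0,0,0],[0,0,0],[0,0,0],[0,0,0],[0,0,0]])

```text
time: 36.35
tcp_pos: [0.5368, 0.143, 0.2006]
ee_rot: [1.0, -0.001, -0.0, -0.0]
ft_force: [-0.1, 1.2, 0.7]
finger_gap: 0.0622
```

Run:
```python
from h import *
o,_=st()
p2,d=vision.get_image('scene')
cv2.imwrite('pics/c7.png',cv2.resize(p2[140:260,330:440],None,fx=5,fy=5,interpolation=3));cv2.imwrite('pics/s9.png',p2)
```

```text
t 36.35 tcp [0.5368 0.143  0.2006] x [ 1.0e+00 -1.4e-03 -9.0e-04] z [-9.e-04  5.e-04 -1.e+00] F [-0.09  1.2   0.71] gap 0.0622 q1,7 -0.27567727081030013 -1.8889426149156063
```

View pics/c7.png

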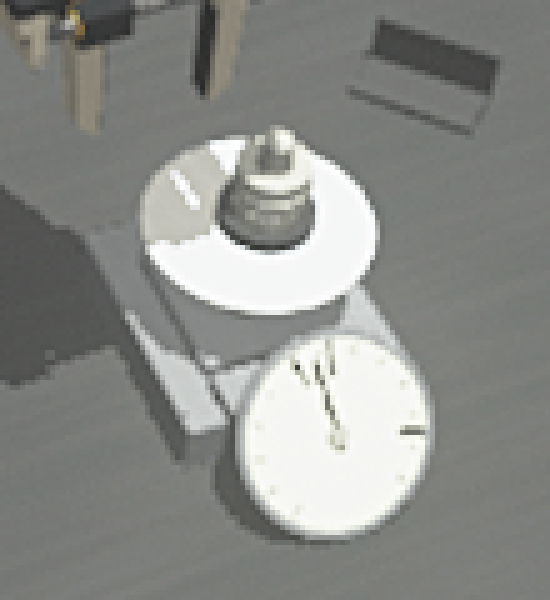

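View pics/s9.png

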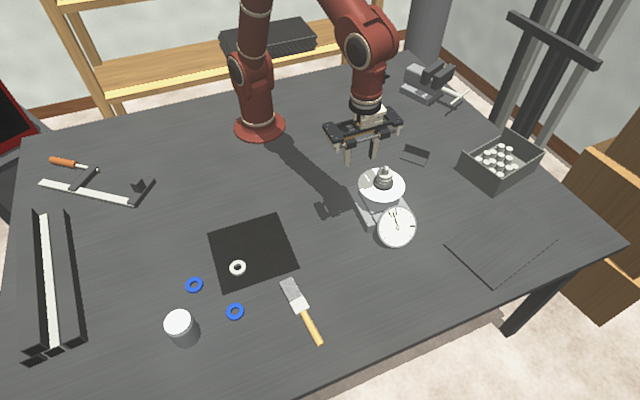

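The stack of three is seated on the pin and the needle, at zoomed (318,363), lies between the long marks. The fourth ring is still on the mat and the gripper touches nothing. Handing in.

```bash
python3 -c "
from cell import ticket;print(ticket.close_job())"
```

```text
the job is handed in; nothing more can be done
None
```

I put three rings on the pin one at a time, each lowered until the pan carried it before I let go. Then I stopped and handed the job in at about 36 s. Handing in gave no verdict.

**Last checks:**
- **Needle:** in the last picture it lies between the two long thin marks. My dial readings were about 11.2 mm at the start, 14.9 mm after one ring and 18.9 mm after two. That puts three rings at about 22.9 mm (20.6 to 25.1 needed). I judged the final position by eye and did not compute it.
- **Rest of the table:** the fourth ring is still on the mat, the brush, can and angle offcut look where they were at the start, and the open gripper is clear of everything.

**What disagreed or went wrong:**
- **Finger tips:** they end about 33 mm short of the stated TCP, so the first try closed in the air above the ring. I then grasped with the TCP that much lower.
- **First ring:** it came down about 1.5 mm to one side and pressed the pan about 2 mm. I moved it over, the needle went back, and it slid on freely.
- **Pin position:** I found it with the wrist camera rather than by feel. It sits about 6 mm from the pan's centre, within the stated 4.5 to 7.5 mm.

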